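# Make the engraver's bench ready: pattern plates in the copy stand, punches in the pot

### The arm

A 7-joint arm with a two-finger parallel gripper is mounted at the origin on a cart in front of the work surface, level with it; the furniture and walls round the work are solid. World frame = base frame: x ahead of the robot, y to its left, z up, the work surface at z = 0. Lengths are in m, angles in degrees, forces in N, time in s.
With the tool pointing down it reaches from about 0.425 to 0.875 m from the base axis. Payload 8.4 kg.
Tool frame: the origin (TCP) lies midway between the tips of the shut fingers; the grasp point (between the pads) lies 19 mm behind it; z points along the fingers, y is the line along which they close (so a half turn about z gives the same grasp; the last joint's range is limited). The gripper opens to 85 mm and grips with 20 to 120 N. Pads are 22 mm wide; open, the fingers measure 114 mm over their backs; the gripper's body (76 mm by 85 mm) begins 54 mm behind the grasp point. The pads swing forward as they close: fully open they stand 13 mm farther back than shut.
Start: joints at [-77.705, 19.091, 2.286, 83.961, -0.768, 76.965, -3.352], TCP at [0.201, 0.618, 0.231] pointing down, gripper open.
Joint ranges: [-147.57, 147.57], [-21.85, 119.76], [-74.77, 79.35], [14.55, 137.4], [-85.83, 265.84], [4.83, 119.75], [-152.11, 152.11]. Speed limits (degrees/s): [127.2, 127.2, 159.86, 159.86, 180, 180, 180].

### API

Orientations are given as [roll, pitch, yaw] about the fixed x, y, z axes, in that order (R = Rz(yaw) Ry(pitch) Rx(roll)).
In Python, from cell import ctrl, grab_frame, ticket gives the robot as it stands. The module is installed in compiled form; this text tells all that it offers.
- The arm moves only by the tool jog_arm, never from a script. Its argument "commands" is a list of rows, each an object of numbers: "rx", "ry", "rz": the turn, a rotation vector about the world's x, y, z in rad; "tx", "ty", "tz": the shift along the world's x, y, z in cm; "grip": the gripper's target within -1 to 1 (fully open at 1, half-way at 0, shut at -1). In form: [{"rx": .., "ry": .., "rz": .., "tx": .., "ty": .., "tz": .., "grip": ..}, ...]. A call has 1 to 20 rows; each row is the pose to reach, as a shift and turn from the pose commanded when the call began; what a row does not reach only later rows make up. A row lasts 1/10 s, in which the tool goes at most 50 mm and 8.59 degrees, less where a joint would pass 70% of its speed; a pose out of reach is approached as far as the arm can. A call with a gripper value outside its range is refused whole. The fingers move at their own pace and stop on an object; the grip force is fixed at half the most. Time passes only in rows, so rows that repeat a pose let the fingers close. It gives the time, the measured TCP pose, the force, the opening and the grip force at its end, in the units of the state.
- ctrl.get_state(): the state, without advancing time (a new reading comes with each control period).
- grab_frame(name): name is "scene" or "top" or "wrist"; returns a dict with "color" (480x640x3 uint8, blue, green, red), "fovy" (degrees; the focal length in pixels is half the picture's height over the tangent of half this angle, whatever the lens; pixels are square), "cx", "cy" (the principal point, pixels), "T" (4x4, takes a point from camera to world coordinates). Camera axes: x right, y up, looking along -z (the intrinsics and any distortion apply to the point x, -y, -z); pixel columns grow to the right and rows downward; lengths in m; the calibration is good to about 2 mm. A picture is of the moment at which its call begins. There is no depth.
- ticket.finish_job(): hands the job in; it is judged then, once.
The state is a dict: "clock": time; "qpos": joint angles; "dq": joint speeds; "tau": joint torques, N m; "eef_pos": TCP position; "orientation": TCP orientation; "ft_force": force on the tool from outside, world axes, zero at the start; "torque": the same for the moment, N m; "grip_width": finger opening in m; "gripper_force": force on a finger pad.
Only numpy, scipy, OpenCV 4.12 (cv2) and the standard library are available. Lean on these libraries where they do the work, as an engineer would, in place of code of your own. Each camera call takes 0.05 s, during which the arm holds its last target. There are 200 camera calls.

### The job

Make the engraver's bench ready for work. Set every pattern plate from the dowel rack upright into a bay of its own in the copy stand, its lower edge in the groove, its brass face to the front, its top corners tucked under the brass lugs and its back resting on the posts; turn the wooden tool pot mouth-up on the table and stand every loose punch in it, either end down. Do not push the powder box, the brush or the dividers about.

Things in the scene. Friction and masses are not known exactly. Their poses are not given: they have to be found in the camera images.
- plate_1_mid (a point): pattern plate (12 petals between circles): dark wooden board faced with engraved brass, 110 wide, 120 high, 8 mm thick, 0.25 kg; may be absent. Point: its centre. z up its height, y along its width, x from the brass face to the wooden back. At the start it stands in the dowel rack leaning back 15 degrees, brass to the robot, top edge free to be pinched from above
- plate_2_mid (a point): pattern plate (6 petals within circles): dark wooden board faced with engraved brass, 110 wide, 120 high, 8 mm thick, 0.25 kg; may be absent. Point: its centre. z up its height, y along its width, x from the brass face to the wooden back. At the start it stands in the dowel rack leaning back 15 degrees, brass to the robot, top edge free to be pinched from above
- plate_3_mid (a point): pattern plate (wreath round 8 petals): dark wooden board faced with engraved brass, 110 wide, 120 high, 8 mm thick, 0.25 kg; may be absent. Point: its centre. z up its height, y along its width, x from the brass face to the wooden back. At the start it stands in the dowel rack leaning back 15 degrees, brass to the robot, top edge free to be pinched from above
- copy_stand: fixed brown wooden stand, 412 mm wide (y), 94 deep (x); origin under its centre; x points to its back, z up. Three bays side by side, 122 mm apart, one plate each. On a 16 mm base board a front lip (8 mm high, 10 thick) leaves a groove 15 mm wide before four posts (40 mm wide, leaning back 0.12 rad). Behind a plate each bay is open, 82 mm wide, but for a rail 34 mm high at its foot
- bay_a (a point): left bay of the copy stand (seen from the robot). Point: on the groove floor, 16 mm above the table, where the plane of the posts' fronts meets it, mid-width; axes as the stand's. The groove reaches 15 mm forward (-x) of it. Fins (46 mm high, 12 mm proud) between the bays leave a plate 4 mm play to either side. A plate standing home has its centre 3 mm behind (+x) and 60 mm above this point and leans back 0.12 to 0.19 rad
- bay_b (a point): middle bay of the copy stand (seen from the robot). Point: on the groove floor, 16 mm above the table, where the plane of the posts' fronts meets it, mid-width; axes as the stand's. Brass lugs on the posts reach 24 mm forward over the outer 16 mm of a plate's upper corners, 5 mm above a plate that is home, so none can be lowered in upright. Lug tops are 147 mm above the table. Tall paper boards (0.33 m) stand behind, left of the stand
- bay_c (a point): right bay of the copy stand (seen from the robot). Point: on the groove floor, 16 mm above the table, where the plane of the posts' fronts meets it, mid-width; axes as the stand's. A plate goes in with its top leaning 0.2 to 0.5 rad forward of the posts, moving along its own plane till its foot is in the groove; then it is tipped back under the lugs onto the posts and stays there by its weight
- dowel_rack: fixed pale wooden rack, 168 mm deep (x), 136 wide (y), base board 12 mm thick; origin under its centre; x points away from the robot. Three places one behind the other, 55 mm apart: a plate stands between an 8 mm high strip in front and two slanting dowels (10 mm thick, 80 mm apart, up to 90 mm above the table) behind; it is drawn out upward along its own plane
- pot_mid (a point): square tool pot of pale wood with two brass bands, 56 x 56 mm outside, 80 mm high, 5 mm walls and floor, 0.3 kg, open at one end (46 x 46 mm). Point: its centre. z points from its closed bottom to its mouth, x and y are square to its flat sides. At the start it stands mouth-down on the table
- punch_1_mid (a point): chasing punch with a red mark round its middle: square steel bar, 118 mm long, 11 x 11 mm, its last 24 mm 7.5 mm thick; 0.06 kg; may be absent. Point: its centre. x runs along it to the thin end. At the start it lies on the table, roughly left-right as seen from the robot
- punch_2_mid (a point): chasing punch with a blue mark round its middle: square steel bar, 118 mm long, 11 x 11 mm, its last 24 mm 7.5 mm thick; 0.06 kg; may be absent. Point: its centre. x runs along it to the thin end. At the start it lies on the table, roughly left-right as seen from the robot
- punch_3_mid (a point): chasing punch with a yellow mark round its middle: square steel bar, 118 mm long, 11 x 11 mm, its last 24 mm 7.5 mm thick; 0.06 kg; may be absent. Point: its centre. x runs along it to the thin end. At the start it lies on the table, roughly left-right as seen from the robot
- powder_box: bystander: round brass box with a lid, 65 mm across, 42 mm high; origin at its underside
- brush: bystander: brown wooden polishing brush, 111 mm long (x), 34 wide, 16 high; origin at its underside
- dividers: bystander: steel dividers lying flat, 129 mm long along its y, 10 mm high; origin at its underside

How it is judged:
By the outcome, as a careful person would: the job done as asked, in the order asked, and still so for the second after the job is handed in, with the robot touching nothing.
Of plate_1, plate_2, plate_3 only 2 to 3 are there at a start; the rules pass over those that are not, and their reading is None.
Of punch_1, punch_2, punch_3 only 2 to 3 are there at a start; the rules pass over those that are not, and their reading is None.
At some moment in a run one of pot, punch_1, punch_2, punch_3 may be knocked a few centimetres aside while the robot is not near it.
It also fails if it takes over 210 s, if anything falls off the work surface, if the arm or the gripper's body presses on something with over 40 N, if the wrist force passes 120 N, or if a joint passes its speed limit or range.

## Working session

There is one attempt and no reset: what is moved stays moved. The work goes in short steps, Python scripts to look and compute and a tool call to move; the robot and the scene stay as the last step left them, time stands still between calls to the robot, and variables do not carry over. Pictures are saved under pics/ and viewed, at most 14 in all, crops included, and the job is handed in when it is done.

Besides the shell and the picture viewer there is one more tool, called by a JSON object that holds its "name" and its "arguments". jog_arm: Moves the arm, as the interface text tells. Its arguments: {"type":"object","properties":{"commands":{"type":"array","items":{"type":"object","properties":{"rx":{"type":"number"},"ry":{"type":"number"},"rz":{"type":"number"},"tx":{"type":"number"},"ty":{"type":"number"},"tz":{"type":"number"},"grip":{"type":"number"}}}}},"required":["commands"]}

```bash
mkdir -p pics
cat > h.py <<'E'
import numpy as np, cv2
from cell import ctrl, grab_frame, ticket
from scipy.spatial.transform import Rotation as R
def K(f):
    h=f["color"].shape[0]; fl=h/2/np.tan(np.radians(f["fovy"])/2); return fl
def ray(f,u,v):
    fl=K(f); d=np.array([(u-f["cx"])/fl,-(v-f["cy"])/fl,-1.]); T=np.array(f["T"]); return T[:3,3],T[:3,:3]@d
def hit(f,u,v,z):
    o,d=ray(f,u,v); return o+d*(z-o[2])/d[2]
def proj(f,p):
    T=np.array(f["T"]); c=T[:3,:3].T@(np.array(p)-T[:3,3]); fl=K(f); return f["cx"]+fl*c[0]/-c[2], f["cy"]-fl*c[1]/-c[2]
def save(f,n): cv2.imwrite(f"pics/{n}.png",f["color"])
def st():
    s=ctrl.get_state(); print({k:np.round(s[k],3).tolist() for k in ("clock","qpos","eef_pos","orientation","ft_force","grip_width","gripper_force")})
E
python3 - <<'E'
from h import *
import pickle
for n in("scene","top","wrist"):
    f=grab_frame(n); save(f,n+"0"); pickle.dump(f,open(n+"0.pkl","wb"))
    print(n,{k:(np.round(f[k],3).tolist()) for k in f if k!="color"})
st()
E
```

```text
scene {'fovy': 48.219, 'cx': 319.561, 'cy': 237.199, 'T': [[0.721, 0.324, -0.613, -0.205], [-0.693, 0.332, -0.64, -0.831], [-0.004, 0.886, 0.464, 0.62], [0.0, 0.0, 0.0, 1.0]]}
top {'fovy': 52.837, 'cx': 311.629, 'cy': 235.644, 'T': [[0.029, 0.989, -0.145, 0.365], [-1.0, 0.029, -0.002, -0.06], [0.002, 0.145, 0.989, 1.195], [0.0, 0.0, 0.0, 1.0]]}
wrist {'fovy': 70.131, 'cx': 314.451, 'cy': 239.32, 'T': [[0.309, -0.901, -0.304, 0.121], [0.951, 0.292, 0.101, 0.644], [-0.002, -0.32, 0.947, 0.373], [0.0, 0.0, 0.0, 1.0]]}
{'clock': 0.15, 'qpos': [-77.704, 19.123, 2.286, 84.001, -0.768, 76.967, -3.354], 'eef_pos': [0.201, 0.618, 0.231], 'orientation': [-179.924, 0.005, 162.016], 'ft_force': [0.395, -0.308, -0.018], 'grip_width': 0.085, 'gripper_force': 0.0}
```

View pics/scene0.png

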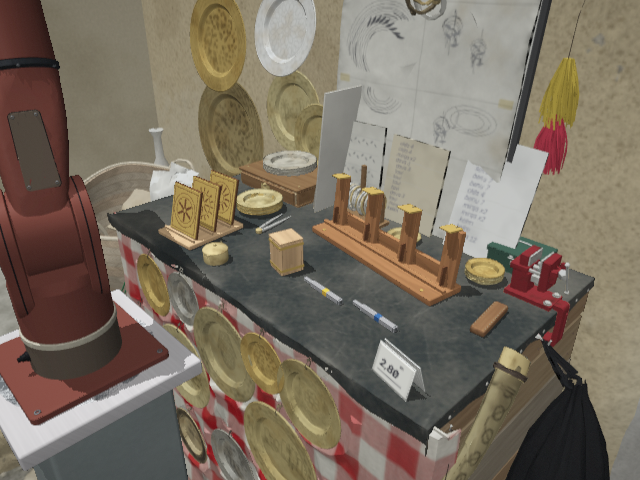

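View pics/top0.png

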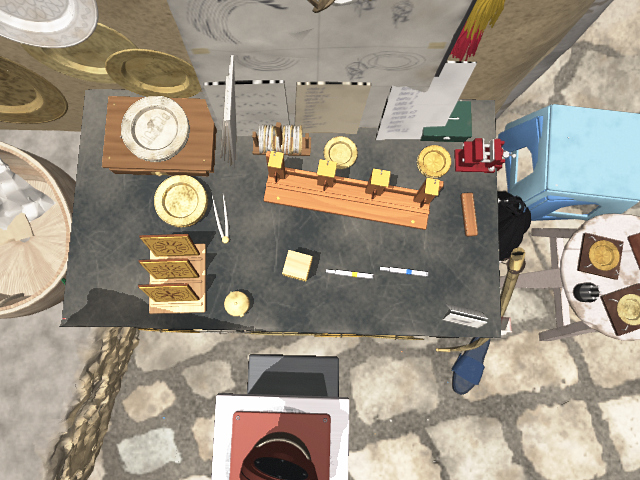

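The scene shows three plates in the rack (left), a pot mouth-down at about (285,252), a yellow and a blue punch, and the stand. In the top view the rack is near (175,275), the pot near (297,264), the punches near (349,273) and (404,271), and the stand near (347,200).

Run:
```python
import pickle,cv2
f=pickle.load(open("top0.pkl","rb"))
c=f["color"][130:330,130:450]; cv2.imwrite("pics/topc.png",cv2.resize(c,(800,500),interpolation=cv2.INTER_CUBIC))
```

```text
(no output)
```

View pics/topc.png

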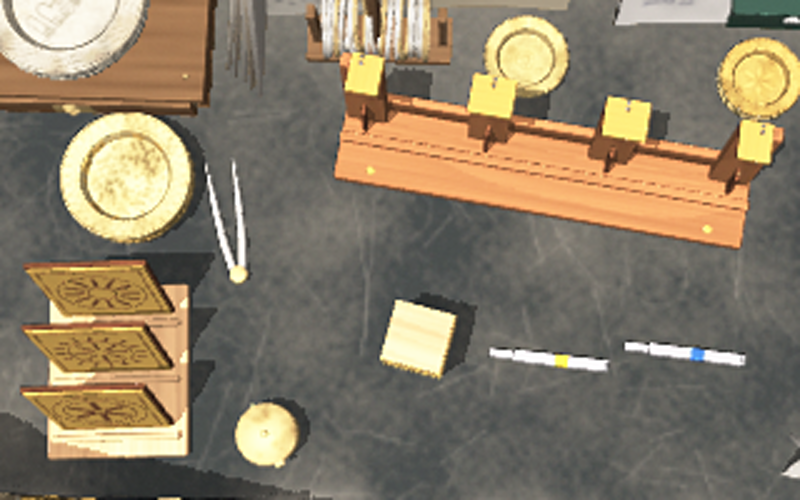

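The crop shows the stand's front edge from (335,176) to (741,243), the plates' top edges at about (25,264)-(138,264) and the two below it, the rack's front edge from (48,458) to (188,456), and the punches' ends. Now I convert these to world positions.

Run:
```python
import pickle
from h import *
f=pickle.load(open("top0.pkl","rb"))
def w(u,v,z): return hit(f,130+(u+.5)/2.5-.5,130+(v+.5)/2.5-.5,z)
L,Rr=w(335,176,.016),w(741,243,.016)
d=L-Rr; yaw=np.arctan2(-d[0],d[1]); print("stand FL,FR",L,Rr,"width",np.linalg.norm(d),"yaw",np.degrees(yaw))
for n,u,v in [("l0",363,75),("l1",492,97),("l2",626,121),("l3",757,142)]: print(n,w(u,v,.147))
for n,p in dict(p3=((25,264),(138,264),(176,313),(48,313)),p2=((21,325),(138,325),(172,372)),p1=((23,386),(138,386),(173,431))).items():
    print(n,"topL",w(*p[0],.128+.001),"topR",w(*p[1],.129),"botR",w(*p[2],.014))
print("rack",w(48,456,.012),w(188,454,.012),w(188,286,.012))
for p in [(398,299),(458,311),(441,377),(380,361)]: print("pot",w(*p,.08))
print("yellow",w(490,352,.011),w(607,365,.011),"mark",w(562,361,.011)); print("blue",w(625,346,.011),w(745,359,.011),"mark",w(698,354,.011))
print("box",w(267,432,.042),"div",w(238,273,.01))
```

```text
stand FL,FR [0.62319324 0.0636318  0.016     ] [ 0.5672248  -0.34079277  0.016     ] width 0.4082789452186163 yaw -7.879135370293347
l0 [0.68772088 0.02872531 0.147     ]
l1 [ 0.67075907 -0.08746987  0.147     ]
l2 [ 0.65217371 -0.2075773   0.147     ]
l3 [ 0.63635105 -0.32439357  0.147     ]
p3 topL [0.51032724 0.32437917 0.129     ] topR [0.51324289 0.22378686 0.129     ] botR [0.48178117 0.21394204 0.014     ]
p2 topL [0.45578753 0.32354934 0.129     ] topR [0.45877114 0.2201588  0.129     ] botR [0.42395586 0.2142568  0.014     ]
p1 topL [0.40219276 0.31746927 0.129     ] topR [0.40509145 0.2165835  0.129     ] botR [0.36707896 0.20973165 0.014     ]
rack [0.33971833 0.32940241 0.012     ] [0.34549168 0.19432359 0.012     ] [0.50905183 0.20423658 0.012     ]
pot [ 0.4942458  -0.00659382  0.08      ]
pot [ 0.48465679 -0.0626221   0.08      ]
pot [ 0.4231822  -0.04870588  0.08      ]
pot [0.43626815 0.007956   0.08      ]
yellow [ 0.45259753 -0.09526176  0.011     ] [ 0.44317074 -0.21008162  0.011     ] mark [ 0.44581497 -0.16597133  0.011     ]
blue [ 0.46229847 -0.22755005  0.011     ] [ 0.45293418 -0.34525069  0.011     ] mark [ 0.45650903 -0.29918798  0.011     ]
box [0.36863376 0.11450994 0.042     ] div [0.52368317 0.15601631 0.01      ]
```

```bash
cat >> h.py <<'E'
def RT(theta,lean):
    P=(R.from_euler('z',theta,degrees=True)*R.from_euler('y',lean,degrees=True)).as_matrix()
    return R.from_matrix(np.c_[P[:,1],P[:,0],-P[:,2]]), P
def cmd(pos,Rt,cur=None):
    s=ctrl.get_state()
    p0,R0=(np.array(s["eef_pos"]),R.from_euler('xyz',s["orientation"],degrees=True)) if cur is None else cur
    rv=(Rt*R0.inv()).as_rotvec(); t=(np.array(pos)-p0)*100
    print("rx %.3f ry %.3f rz %.3f tx %.2f ty %.2f tz %.2f"%(*rv,*t), "ang %.0f"%np.degrees(np.linalg.norm(rv)))
E
python3 - <<'E'
from h import *
Rt,P=RT(2.5,15)
for top in ([.512,.272,.129],): cmd(np.array(top)+P@[0,0,.05],Rt)
E
```

```text
rx -0.168 ry 0.221 rz -1.206 tx 32.44 ty -34.53 tz -5.33 ang 71
```

{"name": "jog_arm", "arguments": {"commands": [{"rx": -0.168, "ry": 0.221, "rz": -1.206, "tx": 32.4, "ty": -34.5, "tz": 3, "grip": -0.25}, {"rx": -0.168, "ry": 0.221, "rz": -1.206, "tx": 32.4, "ty": -34.5, "tz": 3, "grip": -0.25}, {"rx": -0.168, "ry": 0.221, "rz": -1.206, "tx": 32.4, "ty": -34.5, "tz": 3, "grip": -0.25}, {"rx": -0.168, "ry": 0.221, "rz": -1.206, "tx": 32.4, "ty": -34.5, "tz": 3, "grip": -0.25}, {"rx": -0.168, "ry": 0.221, "rz": -1.206, "tx": 32.4, "ty": -34.5, "tz": 3, "grip": -0.25}, {"rx": -0.168, "ry": 0.221, "rz": -1.206, "tx": 32.4, "ty": -34.5, "tz": 3, "grip": -0.25}, {"rx": -0.168, "ry": 0.221, "rz": -1.206, "tx": 32.4, "ty": -34.5, "tz": 3, "grip": -0.25}, {"rx": -0.168, "ry": 0.221, "rz": -1.206, "tx": 32.4, "ty": -34.5, "tz": 3, "grip": -0.25}, {"rx": -0.168, "ry": 0.221, "rz": -1.206, "tx": 32.4, "ty": -34.5, "tz": 3, "grip": -0.25}, {"rx": -0.168, "ry": 0.221, "rz": -1.206, "tx": 32.4, "ty": -34.5, "tz": 3, "grip": -0.25}, {"rx": -0.168, "ry": 0.221, "rz": -1.206, "tx": 32.4, "ty": -34.5, "tz": 0, "grip": -0.25}, {"rx": -0.168, "ry": 0.221, "rz": -1.206, "tx": 32.4, "ty": -34.5, "tz": -3, "grip": -0.25}, {"rx": -0.168, "ry": 0.221, "rz": -1.206, "tx": 32.4, "ty": -34.5, "tz": -3, "grip": -0.25}, {"rx": -0.168, "ry": 0.221, "rz": -1.206, "tx": 32.4, "ty": -34.5, "tz": -3, "grip": -0.25}, {"rx": -0.168, "ry": 0.221, "rz": -1.206, "tx": 32.4, "ty": -34.5, "tz": -3, "grip": -0.25}]}}

```text
clock: 1.65
eef_pos: [0.5252, 0.2737, 0.203]
orientation: [-165.1, -0.1, 92.5]
ft_force: [0.7, -0.2, -0.3]
grip_width: 0.0315
gripper_force: 0.0
```

Run:
```python
from h import *
import pickle
f=grab_frame("wrist"); pickle.dump(f,open("w1.pkl","wb")); save(f,"w1"); st()
```

```text
{'clock': 1.7, 'qpos': [-46.175, 24.747, 25.021, 83.711, -15.151, 88.03, -16.97], 'eef_pos': [0.525, 0.274, 0.203], 'orientation': [-165.168, -0.071, 92.526], 'ft_force': [0.422, 0.765, 0.02], 'grip_width': 0.032, 'gripper_force': 0.0}
```

View pics/w1.png

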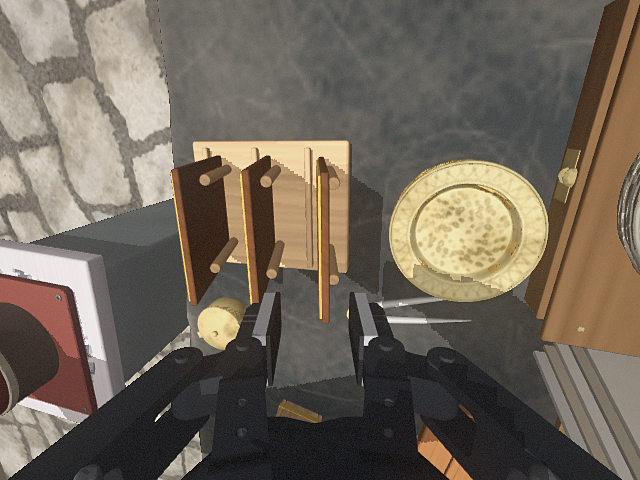

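The wrist view shows three plates edge-on. The top edge of plate 3 runs from about (323,158) to (326,320), plate 2 from (245,156) to (255,302), and plate 1 from (174,170) to (193,302).

Run:
```python
import pickle
from h import *
f=pickle.load(open("w1.pkl","rb"))
c=f["color"][140:340,160:360]; cv2.imwrite("pics/w1c.png",cv2.resize(c,(800,600)[1:]*2 if 0 else (600,600),interpolation=cv2.INTER_CUBIC))
for a,b in (((323,158),(326,320)),((245,156),(255,302)),((174,170),(193,302))):
    A,B=hit(f,*a,.129),hit(f,*b,.129); d=A-B; print(A,B,(A+B)/2,np.linalg.norm(d),np.degrees(np.arctan2(-d[0],d[1])))
```

```text
[0.50753486 0.33538105 0.129     ] [0.51575275 0.22048067 0.129     ] [0.5116438  0.27793086 0.129     ] 0.11519389280411946 4.090935366926043
[0.4546429  0.33309654 0.129     ] [0.45998494 0.22486333 0.129     ] [0.45731392 0.27897994 0.129     ] 0.10836496275592321 2.825641576450745
[0.3994199  0.31972833 0.129     ] [0.40573746 0.21467815 0.129     ] [0.40257868 0.26720324 0.129     ] 0.1052399709727796 3.4415389642547574
```

View pics/w1c.png

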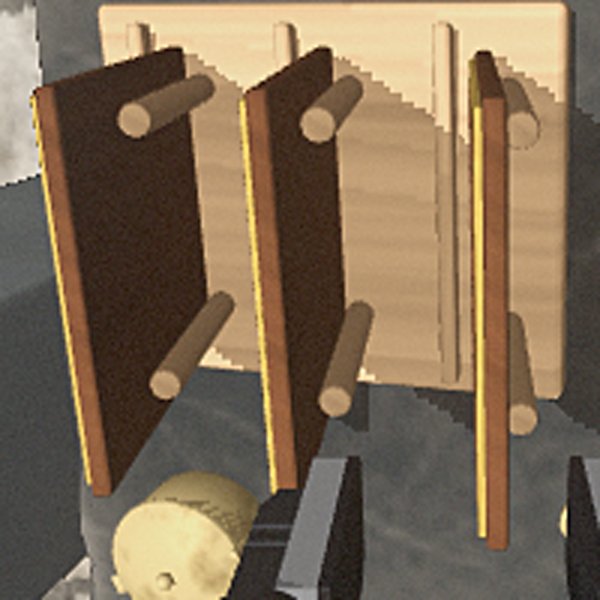

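The crop gives better ends for the top edges (crop pixels): plate 3 (489,98)-(493,545), plate 2 (256,95)-(282,490), plate 1 (47,95)-(98,495).

Run:
```python
import pickle
from h import *
f=pickle.load(open("w1.pkl","rb"))
for a,b in (((489,98),(493,545)),((256,95),(282,490)),((47,95),(98,495))):
    A,B=[hit(f,160+(q[0]-1)/3,140+(q[1]-1)/3,.1295) for q in (a,b)]; d=A-B; print(A,B,(A+B)/2,np.linalg.norm(d),np.degrees(np.arctan2(-d[0],d[1])))
Rt,P=RT(3,15)
top=np.array([.5115,.273,.1295])
cmd(top+P@[0,0,-.033],Rt); print(P[:,2])
```

```text
[0.50789456 0.32662013 0.1295    ] [0.51443147 0.21938971 0.1295    ] [0.51116302 0.27300492 0.1295    ] 0.10742948870454298 3.488508730224226
[0.45461292 0.3231224  0.1295    ] [0.45910085 0.22410514 0.1295    ] [0.45685688 0.27361377 0.1295    ] 0.0991189173899892 2.5951441897612613
[0.40078469 0.31895846 0.1295    ] [0.40526446 0.21241593 0.1295    ] [0.40302457 0.2656872  0.1295    ] 0.10663666655331364 2.4076884227181155
rx -0.001 ry 0.003 rz 0.008 tx -2.23 ty -0.11 tz -10.54 ang 1
[0.25846434 0.01354554 0.96592583]
```

{"name": "jog_arm", "arguments": {"commands": [{"rz": 0.008, "tx": -0.75, "ty": -0.1, "tz": -5, "grip": -0.25}, {"rz": 0.008, "tx": -1.4, "ty": -0.1, "tz": -7.5, "grip": -0.25}, {"rz": 0.008, "tx": -2.2, "ty": -0.1, "tz": -10.5, "grip": -0.25}, {"rz": 0.008, "tx": -2.2, "ty": -0.1, "tz": -10.5, "grip": -0.25}, {"rz": 0.008, "tx": -2.2, "ty": -0.1, "tz": -10.5, "grip": -1}, {"rz": 0.008, "tx": -2.2, "ty": -0.1, "tz": -10.5, "grip": -1}, {"rz": 0.008, "tx": -2.2, "ty": -0.1, "tz": -10.5, "grip": -1}, {"rz": 0.008, "tx": -2.2, "ty": -0.1, "tz": -10.5, "grip": -1}, {"rz": 0.008, "tx": -2.2, "ty": -0.1, "tz": -10.5, "grip": -1}]}}

```text
invalid input
```

{"name": "jog_arm", "arguments": {"commands": [{"rx": 0, "ry": 0, "rz": 0.008, "tx": -0.75, "ty": -0.1, "tz": -5, "grip": -0.25}, {"rx": 0, "ry": 0, "rz": 0.008, "tx": -1.4, "ty": -0.1, "tz": -7.5, "grip": -0.25}, {"rx": 0, "ry": 0, "rz": 0.008, "tx": -2.2, "ty": -0.1, "tz": -10.5, "grip": -0.25}, {"rx": 0, "ry": 0, "rz": 0.008, "tx": -2.2, "ty": -0.1, "tz": -10.5, "grip": -0.25}, {"rx": 0, "ry": 0, "rz": 0.008, "tx": -2.2, "ty": -0.1, "tz": -10.5, "grip": -1}, {"rx": 0, "ry": 0, "rz": 0.008, "tx": -2.2, "ty": -0.1, "tz": -10.5, "grip": -1}, {"rx": 0, "ry": 0, "rz": 0.008, "tx": -2.2, "ty": -0.1, "tz": -10.5, "grip": -1}, {"rx": 0, "ry": 0, "rz": 0.008, "tx": -2.2, "ty": -0.1, "tz": -10.5, "grip": -1}, {"rx": 0, "ry": 0, "rz": 0.008, "tx": -2.2, "ty": -0.1, "tz": -10.5, "grip": -1}]}}

```text
clock: 2.6
eef_pos: [0.5037, 0.2727, 0.0986]
orientation: [-165.2, -0.1, 93.0]
ft_force: [-1.9, -1.1, 6.9]
grip_width: 0.0071
gripper_force: 61.0
```

```bash
cat >> h.py <<'E'
TH=-8.0; ORG=np.array([.6418,-.1451,0]); XG=.013
def bay(i):
    return ORG+R.from_euler('z',TH,degrees=True).apply([XG,{'a':.122,'b':0,'c':-.122}[i],.016])
def plate_tcp(i,lean,foot,up,s):
    """TCP for plate whose bottom mid is at (foot along stand x) raised by 'up' along own plane; s = bottom->TCP"""
    Rt,P=RT(TH,lean)
    p=bay(i)+R.from_euler('z',TH,degrees=True).apply([foot,0,.004*abs(np.sin(np.radians(lean)))])+P[:,2]*(up+s)
    return p,Rt
E
python3 - <<'E'
from h import *
p,Rt=plate_tcp('c',-13,-.0065,.15,.0886); print(p,bay('c')); cmd(p,Rt)
E
```

```text
[ 0.57810665 -0.25934745  0.2493845 ] [ 0.63769437 -0.26772195  0.016     ]
rx -0.023 ry -0.486 rz -0.188 tx 7.44 ty -53.21 tz 15.08 ang 30
```

{"name": "jog_arm", "arguments": {"commands": [{"rx": 0, "ry": 0, "rz": 0, "tx": 1.2, "ty": 0.07, "tz": 4.5, "grip": -1}, {"rx": 0, "ry": 0, "rz": 0, "tx": 2.4, "ty": 0.13, "tz": 9, "grip": -1}, {"rx": 0, "ry": 0, "rz": 0, "tx": 3.6, "ty": 0.2, "tz": 13.5, "grip": -1}, {"rx": 0, "ry": 0, "rz": 0, "tx": 4, "ty": 0, "tz": 15.1, "grip": -1}, {"rx": -0.023, "ry": -0.486, "rz": -0.188, "tx": 7.4, "ty": -53.2, "tz": 15.1, "grip": -1}, {"rx": -0.023, "ry": -0.486, "rz": -0.188, "tx": 7.4, "ty": -53.2, "tz": 15.1, "grip": -1}, {"rx": -0.023, "ry": -0.486, "rz": -0.188, "tx": 7.4, "ty": -53.2, "tz": 15.1, "grip": -1}, {"rx": -0.023, "ry": -0.486, "rz": -0.188, "tx": 7.4, "ty": -53.2, "tz": 15.1, "grip": -1}, {"rx": -0.023, "ry": -0.486, "rz": -0.188, "tx": 7.4, "ty": -53.2, "tz": 15.1, "grip": -1}, {"rx": -0.023, "ry": -0.486, "rz": -0.188, "tx": 7.4, "ty": -53.2, "tz": 15.1, "grip": -1}, {"rx": -0.023, "ry": -0.486, "rz": -0.188, "tx": 7.4, "ty": -53.2, "tz": 15.1, "grip": -1}, {"rx": -0.023, "ry": -0.486, "rz": -0.188, "tx": 7.4, "ty": -53.2, "tz": 15.1, "grip": -1}, {"rx": -0.023, "ry": -0.486, "rz": -0.188, "tx": 7.4, "ty": -53.2, "tz": 15.1, "grip": -1}, {"rx": -0.023, "ry": -0.486, "rz": -0.188, "tx": 7.4, "ty": -53.2, "tz": 15.1, "grip": -1}, {"rx": -0.023, "ry": -0.486, "rz": -0.188, "tx": 7.4, "ty": -53.2, "tz": 15.1, "grip": -1}, {"rx": -0.023, "ry": -0.486, "rz": -0.188, "tx": 7.4, "ty": -53.2, "tz": 15.1, "grip": -1}, {"rx": -0.023, "ry": -0.486, "rz": -0.188, "tx": 7.4, "ty": -53.2, "tz": 15.1, "grip": -1}]}}

```text
clock: 4.3
eef_pos: [0.5763, -0.2612, 0.2479]
orientation: [167.1, 0.1, 81.8]
ft_force: [0.4, 0.4, -2.8]
grip_width: 0.0068
gripper_force: 59.9
```

Run:
```python
from h import *
import pickle
f=grab_frame("wrist"); pickle.dump(f,open("w2.pkl","wb")); cv2.imwrite("pics/w2.png",cv2.resize(f["color"],(800,600),interpolation=cv2.INTER_CUBIC)); st()
```

```text
{'clock': 4.35, 'qpos': [-25.345, 10.22, 53.858, 98.818, -13.875, 63.379, 24.103], 'eef_pos': [0.577, -0.26, 0.248], 'orientation': [167.102, 0.056, 81.937], 'ft_force': [0.242, 0.302, -3.264], 'grip_width': 0.007, 'gripper_force': 59.936}
```

View pics/w2.png

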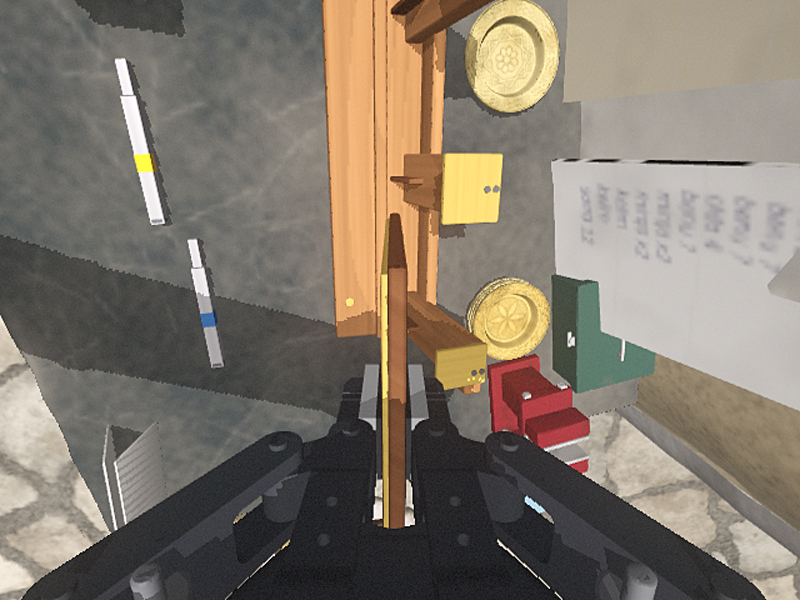

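The wrist view shows the plate held edge-on at x≈395, the stand's front lip line near x≈376, the lug of post 3 at (472,188) and that of post 4 at (460,365). The rail runs at about x≈432. I take an enlarged crop of the groove.

Run:
```python
import pickle,cv2
f=pickle.load(open("w2.pkl","rb"))
c=f["color"][100:300,240:410]; cv2.imwrite("pics/w2c.png",cv2.resize(c,(510,600),interpolation=cv2.INTER_CUBIC))
```

```text
(no output)
```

View pics/w2c.png

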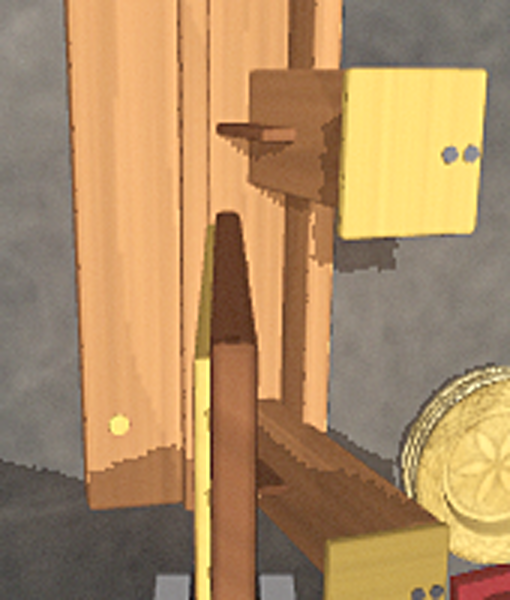

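Run:
```python
import pickle
from h import *
f=pickle.load(open("w2.pkl","rb"))
w=lambda u,v,z: hit(f,240+(u-1)/3,100+(v-1)/3,z)
S=R.from_euler('z',TH,degrees=True)
loc=lambda p: np.round(S.inv().apply(p-ORG)*1000,1)
for n,a in dict(baseFR=(88,502,.016),front0=(68,2,.016),lipF0=(178,2,.024),lipF1=(182,470,.024),lipB0=(208,2,.024),lipB1=(209,225,.024),postL=(250,70,.016),postR=(250,185,.016),fintip=(217,128,.062),fincorner=(250,133,.016),rail=(287,300,.05),
  lug3a=(345,68,.147),lug3b=(340,238,.147),lug3c=(472,238,.147),lug3d=(487,69,.147),lug4a=(326,541,.147),lug4b=(447,523,.147)).items(): print(n,np.round(w(*a),4),loc(w(*a)))
# plate: top-left corner of wood/brass, bottom left
s=ctrl.get_state(); Rt=R.from_euler('xyz',s["orientation"],degrees=True); 
P=np.array(s["eef_pos"]); 
for dx in(-.004,.004):
  q=P+Rt.apply([.055,dx,-(.120-.0886)]); u=proj(f,q); print("topleft corner pred crop",(u[0]-240)*3+1,(u[1]-100)*3+1)
q=P+Rt.apply([.055,0,.0886]); u=proj(f,q); print("botleft",(u[0]-240)*3+1,(u[1]-100)*3+1)
```

```text
baseFR [ 0.563  -0.3371  0.016 ] [ -51.4 -201.1   16. ]
front0 [ 0.5899 -0.1582  0.016 ] [-49.6 -20.2  16. ]
lipF0 [ 0.6253 -0.1633  0.024 ] [-13.8 -20.3  24. ]
lipF1 [ 0.6004 -0.3291  0.024 ] [ -15.4 -187.9   24. ]
lipB0 [ 0.6354 -0.1646  0.024 ] [ -3.6 -20.2  24. ]
lipB1 [ 0.6248 -0.2381  0.024 ] [ -3.9 -94.5  24. ]
postL [ 0.6489 -0.1884  0.016 ] [ 13.  -41.9  16. ]
postR [ 0.6435 -0.2278  0.016 ] [ 13.2 -81.7  16. ]
fintip [ 0.6245 -0.2022  0.062 ] [ -9.2 -58.9  62. ]
fincorner [ 0.646  -0.2096  0.016 ] [ 13.1 -63.3  16. ]
rail [ 0.6433 -0.2639  0.05  ] [  18.  -117.5   50. ]
lug3a [ 0.6387 -0.1863  0.147 ] [  2.7 -41.3 147. ]
lug3b [ 0.6333 -0.2254  0.147 ] [  2.8 -80.7 147. ]
lug3c [ 0.6679 -0.2316  0.147 ] [ 37.9 -82.1 147. ]
lug3d [ 0.6742 -0.1917  0.147 ] [ 38.6 -41.6 147. ]
lug4a [ 0.6208 -0.3062  0.147 ] [   1.6 -162.4  147. ]
lug4b [ 0.6558 -0.3095  0.147 ] [  36.8 -160.8  147. ]
topleft corner pred crop 195.26592758028363 318.41175080433925
topleft corner pred crop 267.3327362591202 318.2347679912703
botleft 228.15626393195362 193.95279799626914
```

```bash
cat >> h.py <<'E'
_P=ORG+R.from_euler('z',-8,degrees=True).apply([0,-.061,0]); TH=-8.5; XG=.0125
ORG=_P-R.from_euler('z',TH,degrees=True).apply([0,-.061,0])
def seq(i,s,off,steps):
    for lean,foot,up in steps:
        p,Rt=plate_tcp(i,lean,foot,up,s); p=p+RT(TH,lean)[1]@[0,off,0]; print(lean,foot,up,np.round(p,4)); cmd(p,Rt)
E
python3 - <<'E'
from h import *
seq('c',.0886,.004,[(-13,-.0065,.15),(-13,-.0065,.06),(-13,-.0065,.012),(-13,-.0065,.002)])
E
```

```text
-13 -0.0065 0.15 [ 0.5777 -0.2548  0.2494]
rx 0.001 ry -0.002 rz -0.008 tx 0.10 ty 0.48 tz 0.16 ang 0
-13 -0.0065 0.06 [ 0.5978 -0.2578  0.1617]
rx 0.001 ry -0.002 rz -0.008 tx 2.10 ty 0.18 tz -8.61 ang 0
-13 -0.0065 0.012 [ 0.6084 -0.2594  0.1149]
rx 0.001 ry -0.002 rz -0.008 tx 3.17 ty 0.02 tz -13.29 ang 0
-13 -0.0065 0.002 [ 0.6107 -0.2598  0.1052]
rx 0.001 ry -0.002 rz -0.008 tx 3.39 ty -0.01 tz -14.26 ang 0
```

{"name": "jog_arm", "arguments": {"commands": [{"rx": 0, "ry": 0, "rz": -0.008, "tx": 0.1, "ty": 0.5, "tz": 0.1, "grip": -1}, {"rx": 0, "ry": 0, "rz": -0.008, "tx": 1.1, "ty": 0.35, "tz": -4.3, "grip": -1}, {"rx": 0, "ry": 0, "rz": -0.008, "tx": 2.1, "ty": 0.2, "tz": -8.6, "grip": -1}, {"rx": 0, "ry": 0, "rz": -0.008, "tx": 2.65, "ty": 0.1, "tz": -11, "grip": -1}, {"rx": 0, "ry": 0, "rz": -0.008, "tx": 3.15, "ty": 0, "tz": -13.2, "grip": -1}, {"rx": 0, "ry": 0, "rz": -0.008, "tx": 3.3, "ty": 0, "tz": -13.8, "grip": -1}, {"rx": 0, "ry": 0, "rz": -0.008, "tx": 3.4, "ty": 0, "tz": -14.2, "grip": -1}, {"rx": 0, "ry": 0, "rz": -0.008, "tx": 3.4, "ty": 0, "tz": -14.2, "grip": -1}]}}

```text
clock: 5.15
eef_pos: [0.6116, -0.2588, 0.1061]
orientation: [167.0, 0.1, 81.6]
ft_force: [0.5, -4.1, -0.7]
grip_width: 0.0072
gripper_force: 62.7
```

Run:
```python
from h import *
import pickle
st(); f=grab_frame("wrist"); pickle.dump(f,open("w3.pkl","wb")); save(f,"w3")
seq('c',.0886,.004,[(-13,-.0065,0),(-13,-.0065,-.001),(-6,-.0055,.0005),(0,-.005,.0005),(4,-.0045,.0005),(7,-.004,.0005)])
```

```text
{'clock': 5.15, 'qpos': [-17.951, 23.258, 47.678, 103.975, -27.355, 50.11, 32.991], 'eef_pos': [0.612, -0.259, 0.106], 'orientation': [167.031, 0.091, 81.58], 'ft_force': [0.531, -4.115, -0.693], 'grip_width': 0.007, 'gripper_force': 62.718}
-13 -0.0065 0 [ 0.6111 -0.2598  0.1032]
rx 0.001 ry -0.001 rz -0.001 tx -0.04 ty -0.10 tz -0.28 ang 0
-13 -0.0065 -0.001 [ 0.6113 -0.2599  0.1023]
rx 0.001 ry -0.001 rz -0.001 tx -0.02 ty -0.11 tz -0.37 ang 0
-6 -0.0055 0.0005 [ 0.6226 -0.2615  0.105 ]
rx 0.019 ry 0.120 rz -0.001 tx 1.11 ty -0.27 tz -0.10 ang 7
0 -0.005 0.0005 [ 0.6323 -0.263   0.1051]
rx 0.035 ry 0.224 rz -0.001 tx 2.08 ty -0.42 tz -0.09 ang 13
4 -0.0045 0.0005 [ 0.6389 -0.264   0.1052]
rx 0.045 ry 0.293 rz -0.001 tx 2.74 ty -0.52 tz -0.08 ang 17
7 -0.004 0.0005 [ 0.644  -0.2647  0.1049]
rx 0.053 ry 0.344 rz -0.002 tx 3.25 ty -0.59 tz -0.11 ang 20
```

View pics/w3.png

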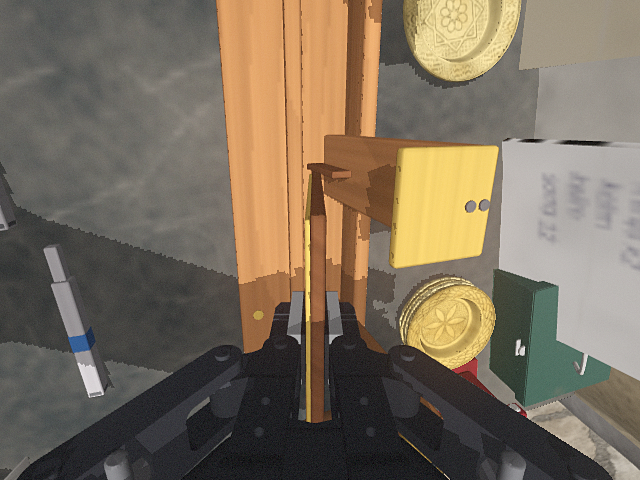

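The plate's foot is in the groove (x≈310). Its left lower edge is right beside the fin at (318,170), and the force of -4 N in y agrees with contact. I shift 2 mm right, lower to contact, then tip.

{"name": "jog_arm", "arguments": {"commands": [{"rx": 0, "ry": 0, "rz": 0, "tx": -0.05, "ty": -0.3, "tz": -0.1, "grip": -1}, {"rx": 0, "ry": 0, "rz": 0, "tx": -0.05, "ty": -0.3, "tz": -0.28, "grip": -1}, {"rx": 0, "ry": 0, "rz": 0, "tx": -0.05, "ty": -0.3, "tz": -0.28, "grip": -1}]}}

```text
clock: 5.5
eef_pos: [0.6105, -0.262, 0.1027]
orientation: [167.1, 0.0, 81.5]
ft_force: [-1.0, 1.6, 1.7]
grip_width: 0.0068
gripper_force: 63.4
```

Run:
```python
from h import *
seq('c',.0886,.002,[(-6,-.0055,.0008),(0,-.005,.0008),(4,-.0045,.0008),(7,-.004,.0005),(8.5,-.004,.0005)])
```

```text
-6 -0.0055 0.0008 [ 0.6223 -0.2635  0.1053]
rx 0.018 ry 0.119 rz -0.001 tx 1.18 ty -0.15 tz 0.26 ang 7
0 -0.005 0.0008 [ 0.632  -0.265   0.1054]
rx 0.034 ry 0.223 rz -0.001 tx 2.15 ty -0.30 tz 0.27 ang 13
4 -0.0045 0.0008 [ 0.6387 -0.266   0.1055]
rx 0.044 ry 0.292 rz -0.001 tx 2.81 ty -0.40 tz 0.28 ang 17
7 -0.004 0.0005 [ 0.6437 -0.2667  0.1049]
rx 0.052 ry 0.343 rz -0.001 tx 3.32 ty -0.47 tz 0.22 ang 20
8.5 -0.004 0.0005 [ 0.646  -0.2671  0.1047]
rx 0.056 ry 0.369 rz -0.001 tx 3.55 ty -0.51 tz 0.20 ang 21
```

{"name": "jog_arm", "arguments": {"commands": [{"rx": 0.009, "ry": 0.06, "rz": 0, "tx": 0.6, "ty": -0.08, "tz": 0.2, "grip": -1}, {"rx": 0.018, "ry": 0.119, "rz": 0, "tx": 1.18, "ty": -0.15, "tz": 0.26, "grip": -1}, {"rx": 0.026, "ry": 0.17, "rz": 0, "tx": 1.66, "ty": -0.22, "tz": 0.27, "grip": -1}, {"rx": 0.034, "ry": 0.223, "rz": 0, "tx": 2.15, "ty": -0.3, "tz": 0.27, "grip": -1}, {"rx": 0.044, "ry": 0.292, "rz": 0, "tx": 2.8, "ty": -0.4, "tz": 0.26, "grip": -1}, {"rx": 0.052, "ry": 0.343, "rz": 0, "tx": 3.32, "ty": -0.47, "tz": 0.2, "grip": -1}, {"rx": 0.052, "ry": 0.343, "rz": 0, "tx": 3.32, "ty": -0.47, "tz": 0.2, "grip": -1}]}}

```text
clock: 6.2
eef_pos: [0.6433, -0.2662, 0.1037]
orientation: [-172.7, -0.0, 81.6]
ft_force: [-4.3, 2.9, 4.3]
grip_width: 0.0071
gripper_force: 64.1
```

Run:
```python
from h import *
import pickle
st(); f=grab_frame("wrist"); pickle.dump(f,open("w4.pkl","wb")); save(f,"w4")
```

```text
{'clock': 6.2, 'qpos': [-10.023, 41.5, 45.284, 79.16, -26.161, 77.973, 28.008], 'eef_pos': [0.643, -0.266, 0.104], 'orientation': [-172.666, -0.019, 81.598], 'ft_force': [-4.281, 2.892, 4.298], 'grip_width': 0.007, 'gripper_force': 64.106}
```

View pics/w4.png

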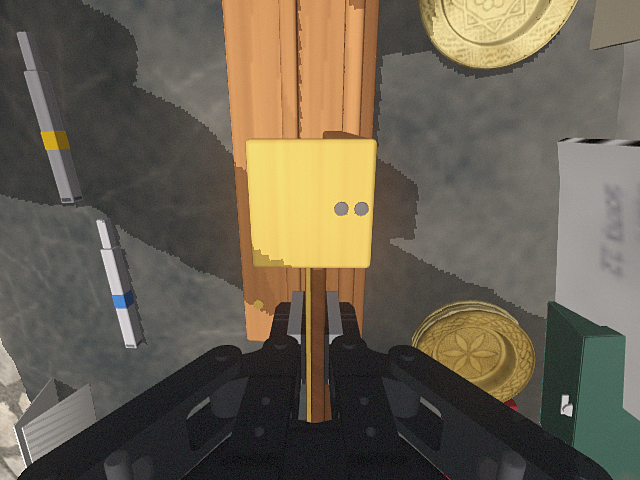

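The plate's top is under the lug at (310,205). I release it, withdraw upward, and work out the move to plate 2.

{"name": "jog_arm", "arguments": {"commands": [{"rx": 0, "ry": 0, "rz": 0, "tx": 0, "ty": 0, "tz": 0, "grip": -0.4}, {"rx": 0, "ry": 0, "rz": 0, "tx": 0, "ty": 0, "tz": 0, "grip": -0.4}, {"rx": 0, "ry": 0, "rz": 0, "tx": 0, "ty": 0, "tz": 0, "grip": -0.4}, {"rx": 0, "ry": 0, "rz": 0, "tx": 0, "ty": 0, "tz": 0, "grip": -0.4}, {"rx": 0, "ry": 0, "rz": 0, "tx": 0.36, "ty": -0.05, "tz": 3, "grip": -0.4}, {"rx": 0, "ry": 0, "rz": 0, "tx": 0.9, "ty": -0.12, "tz": 7.5, "grip": -0.4}, {"rx": 0, "ry": 0, "rz": 0, "tx": 1.4, "ty": -0.2, "tz": 12, "grip": -0.4}, {"rx": 0, "ry": 0, "rz": 0, "tx": 1.4, "ty": -0.2, "tz": 13, "grip": -0.4}]}}

```text
clock: 7.05
eef_pos: [0.659, -0.2707, 0.2405]
orientation: [-173.4, 0.1, 81.5]
ft_force: [0.7, -1.1, -1.1]
grip_width: 0.0257
gripper_force: 0.0
```

Run:
```python
from h import *
Rt,P=RT(3,15)
top=np.array([.457,.2665,.1295])
for d in (.07,-.033): cmd(top+P@[0,0,d],Rt)
```

```text
rx 0.010 ry 0.147 rz 0.200 tx -18.39 ty 53.82 tz -4.34 ang 14
rx 0.010 ry 0.147 rz 0.200 tx -21.05 ty 53.68 tz -14.29 ang 14
```

{"name": "jog_arm", "arguments": {"commands": [{"rx": 0.01, "ry": 0.147, "rz": 0.2, "tx": -18.4, "ty": 53.8, "tz": -2, "grip": -0.25}, {"rx": 0.01, "ry": 0.147, "rz": 0.2, "tx": -18.4, "ty": 53.8, "tz": -2, "grip": -0.25}, {"rx": 0.01, "ry": 0.147, "rz": 0.2, "tx": -18.4, "ty": 53.8, "tz": -2, "grip": -0.25}, {"rx": 0.01, "ry": 0.147, "rz": 0.2, "tx": -18.4, "ty": 53.8, "tz": -2, "grip": -0.25}, {"rx": 0.01, "ry": 0.147, "rz": 0.2, "tx": -18.4, "ty": 53.8, "tz": -2, "grip": -0.25}, {"rx": 0.01, "ry": 0.147, "rz": 0.2, "tx": -18.4, "ty": 53.8, "tz": -2, "grip": -0.25}, {"rx": 0.01, "ry": 0.147, "rz": 0.2, "tx": -18.4, "ty": 53.8, "tz": -2, "grip": -0.25}, {"rx": 0.01, "ry": 0.147, "rz": 0.2, "tx": -18.4, "ty": 53.8, "tz": -2, "grip": -0.25}, {"rx": 0.01, "ry": 0.147, "rz": 0.2, "tx": -18.4, "ty": 53.8, "tz": -2, "grip": -0.25}, {"rx": 0.01, "ry": 0.147, "rz": 0.2, "tx": -18.4, "ty": 53.8, "tz": -2, "grip": -0.25}, {"rx": 0.01, "ry": 0.147, "rz": 0.2, "tx": -18.4, "ty": 53.8, "tz": -2, "grip": -0.25}, {"rx": 0.01, "ry": 0.147, "rz": 0.2, "tx": -18.4, "ty": 53.8, "tz": -4.3, "grip": -0.25}, {"rx": 0.01, "ry": 0.147, "rz": 0.2, "tx": -18.4, "ty": 53.8, "tz": -4.3, "grip": -0.25}, {"rx": 0.01, "ry": 0.147, "rz": 0.2, "tx": -18.4, "ty": 53.8, "tz": -4.3, "grip": -0.25}]}}

```text
clock: 8.45
eef_pos: [0.4731, 0.2679, 0.1912]
orientation: [-164.5, -0.1, 93.0]
ft_force: [-0.4, -0.9, 0.4]
grip_width: 0.0317
gripper_force: 0.0
```

Run:
```python
from h import *
Rt,P=RT(3,15)
top=np.array([.457,.2665,.1295])
for d in (.02,-.033): cmd(top+P@[0,0,d],Rt)
f=grab_frame("wrist")
for d in (.055,-.055):
  q=top+P@[0,d,0]; print(np.round(proj(f,q)))
cv2.imwrite("pics/w5.png",f["color"][100:400,150:450])
```

```text
rx -0.001 ry -0.008 rz -0.000 tx -1.09 ty -0.11 tz -4.24 ang 0
rx -0.001 ry -0.008 rz -0.000 tx -2.46 ty -0.19 tz -9.36 ang 0
[317. 174.]
[317. 332.]
```

View pics/w5.png

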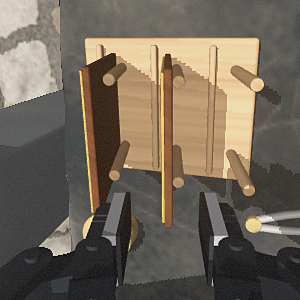

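Plate 2's top edge runs from (317,170) to (318,326) in the full picture, so it is centred between the fingers and about 3 mm further left than assumed. I descend and grip.

{"name": "jog_arm", "arguments": {"commands": [{"rx": 0, "ry": -0.008, "rz": 0, "tx": -1.1, "ty": 0.15, "tz": -4.2, "grip": -0.25}, {"rx": 0, "ry": -0.008, "rz": 0, "tx": -1.8, "ty": 0.1, "tz": -7, "grip": -0.25}, {"rx": 0, "ry": -0.008, "rz": 0, "tx": -2.4, "ty": 0.1, "tz": -9.3, "grip": -0.25}, {"rx": 0, "ry": -0.008, "rz": 0, "tx": -2.4, "ty": 0.1, "tz": -9.3, "grip": -0.25}, {"rx": 0, "ry": -0.008, "rz": 0, "tx": -2.4, "ty": 0.1, "tz": -9.3, "grip": -1}, {"rx": 0, "ry": -0.008, "rz": 0, "tx": -2.4, "ty": 0.1, "tz": -9.3, "grip": -1}, {"rx": 0, "ry": -0.008, "rz": 0, "tx": -2.4, "ty": 0.1, "tz": -9.3, "grip": -1}, {"rx": 0, "ry": -0.008, "rz": 0, "tx": -2.4, "ty": 0.1, "tz": -9.3, "grip": -1}]}}

```text
clock: 9.3
eef_pos: [0.4499, 0.269, 0.1005]
orientation: [-165.0, -0.1, 93.0]
ft_force: [-3.5, -3.2, 5.1]
grip_width: 0.007
gripper_force: 58.5
```

Run:
```python
from h import *
st()
print("s",(ctrl.get_state()["eef_pos"][2]-.013)/np.cos(np.radians(15)))
p,Rt=plate_tcp('b',-13,-.0065,.15,.088); print(p,bay('b')); cmd(p,Rt)
```

```text
{'clock': 9.3, 'qpos': [-61.482, 24.331, 38.522, 100.866, -20.949, 75.303, -12.547], 'eef_pos': [0.45, 0.269, 0.1], 'orientation': [-165.038, -0.145, 92.965], 'ft_force': [-3.499, -3.186, 5.088], 'grip_width': 0.007, 'gripper_force': 58.475}
s 0.09053632447748047
[ 0.59531063 -0.13814977  0.24879988] [ 0.65468951 -0.147024    0.016     ]
rx -0.026 ry -0.488 rz -0.197 tx 14.54 ty -40.71 tz 14.83 ang 30
```

{"name": "jog_arm", "arguments": {"commands": [{"rx": 0, "ry": 0, "rz": 0, "tx": 1.2, "ty": 0.07, "tz": 4.5, "grip": -1}, {"rx": 0, "ry": 0, "rz": 0, "tx": 2.4, "ty": 0.13, "tz": 9, "grip": -1}, {"rx": 0, "ry": 0, "rz": 0, "tx": 3.6, "ty": 0.2, "tz": 13.5, "grip": -1}, {"rx": 0, "ry": 0, "rz": 0, "tx": 4, "ty": 0, "tz": 15, "grip": -1}, {"rx": -0.026, "ry": -0.488, "rz": -0.197, "tx": 14.5, "ty": -40.7, "tz": 15, "grip": -1}, {"rx": -0.026, "ry": -0.488, "rz": -0.197, "tx": 14.5, "ty": -40.7, "tz": 15, "grip": -1}, {"rx": -0.026, "ry": -0.488, "rz": -0.197, "tx": 14.5, "ty": -40.7, "tz": 15, "grip": -1}, {"rx": -0.026, "ry": -0.488, "rz": -0.197, "tx": 14.5, "ty": -40.7, "tz": 15, "grip": -1}, {"rx": -0.026, "ry": -0.488, "rz": -0.197, "tx": 14.5, "ty": -40.7, "tz": 15, "grip": -1}, {"rx": -0.026, "ry": -0.488, "rz": -0.197, "tx": 14.5, "ty": -40.7, "tz": 15, "grip": -1}, {"rx": -0.026, "ry": -0.488, "rz": -0.197, "tx": 14.5, "ty": -40.7, "tz": 15, "grip": -1}, {"rx": -0.026, "ry": -0.488, "rz": -0.197, "tx": 14.5, "ty": -40.7, "tz": 15, "grip": -1}, {"rx": -0.026, "ry": -0.488, "rz": -0.197, "tx": 14.5, "ty": -40.7, "tz": 15, "grip": -1}, {"rx": -0.026, "ry": -0.488, "rz": -0.197, "tx": 14.5, "ty": -40.7, "tz": 15, "grip": -1}, {"rx": -0.026, "ry": -0.488, "rz": -0.197, "tx": 14.5, "ty": -40.7, "tz": 15, "grip": -1}]}}

```text
clock: 10.8
eef_pos: [0.5942, -0.1385, 0.2491]
orientation: [167.0, 0.0, 81.4]
ft_force: [0.2, 0.5, -1.6]
grip_width: 0.007
gripper_force: 59.6
```

Run:
```python
from h import *
import pickle
st(); f=grab_frame("wrist"); pickle.dump(f,open("w6.pkl","wb"))
cv2.imwrite("pics/w6.png",cv2.resize(f["color"][100:300,240:440],(600,600),interpolation=cv2.INTER_CUBIC))
s=ctrl.get_state(); Rt=R.from_euler('xyz',s["orientation"],degrees=True); P=np.array(s["eef_pos"]); sl=.0905
for q,n in (([.055,0,-(.12-sl)],"top"),([.055,0,sl],"bot")):
    u=proj(f,P+Rt.apply(q)); v=proj(f,P+Rt.apply(np.array(q)-[.004,0,0])); print(n,[(x-o)*3+1 for x,o in zip(u,(240,100))],"-4mm:",[(x-o)*3+1 for x,o in zip(v,(240,100))])
S=R.from_euler('z',TH,degrees=True)
for n,l in dict(post2=(XG,61,16),fin2tip=(XG*1000-12,61,62)).items():
    l=np.array([l[0]*(1000 if n=="post2" else 1),l[1],l[2]])/1000; u=proj(f,ORG+S.apply(l)); print(n,[(x-o)*3+1 for x,o in zip(u,(240,100))])
seq('b',sl,0,[(-13,-.0065,.15),(-13,-.0065,.06),(-13,-.0065,.012),(-13,-.0065,.003)])
```

```text
{'clock': 10.8, 'qpos': [-53.904, 7.446, 69.195, 102.41, -9.281, 62.193, 9.124], 'eef_pos': [0.594, -0.138, 0.249], 'orientation': [167.003, 0.037, 81.36], 'ft_force': [0.153, 0.495, -1.609], 'grip_width': 0.007, 'gripper_force': 59.629}
top [np.float64(228.54319627698294), np.float64(317.1964428307583)] -4mm: [np.float64(228.58078384352427), np.float64(351.50439336945635)]
bot [np.float64(226.73132871898258), np.float64(194.42117784840116)] -4mm: [np.float64(226.76054264456138), np.float64(212.51839209908553)]
post2 [np.float64(246.0739336662608), np.float64(131.71491470612702)]
fin2tip [np.float64(244.73300635109172), np.float64(140.3657786726892)]
-13 -0.0065 0.15 [ 0.5948 -0.1381  0.2512]
rx -0.000 ry -0.000 rz 0.000 tx 0.05 ty -0.09 tz 0.23 ang 0
-13 -0.0065 0.06 [ 0.6148 -0.1411  0.1635]
rx -0.000 ry -0.000 rz 0.000 tx 2.05 ty -0.39 tz -8.54 ang 0
-13 -0.0065 0.012 [ 0.6255 -0.1427  0.1168]
rx -0.000 ry -0.000 rz 0.000 tx 3.12 ty -0.55 tz -13.22 ang 0
-13 -0.0065 0.003 [ 0.6275 -0.143   0.108 ]
rx -0.000 ry -0.000 rz 0.000 tx 3.32 ty -0.58 tz -14.09 ang 0
```

View pics/w6.png

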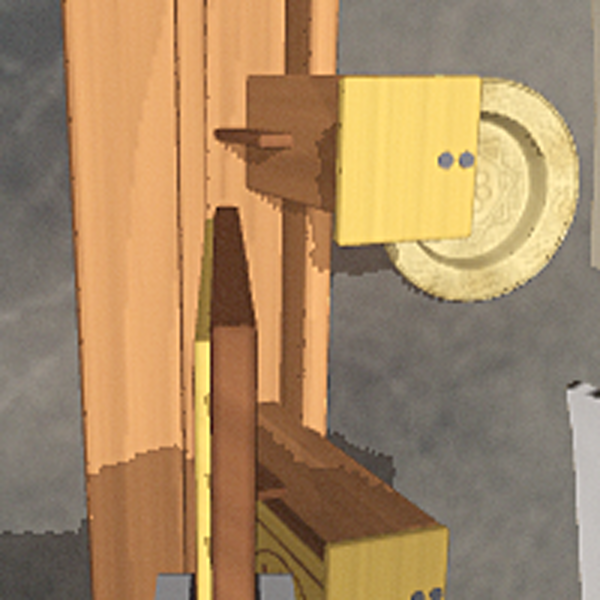

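The post-2 foot at (247,132) matches the prediction. The plate sits about 2.5 mm right of the hand centre, so I use 1 mm of offset, as the shift that worked in bay c suggests.

{"name": "jog_arm", "arguments": {"commands": [{"rx": 0, "ry": 0, "rz": 0, "tx": 0.05, "ty": 0.0, "tz": 0.2, "grip": -1}, {"rx": 0, "ry": 0, "rz": 0, "tx": 1.05, "ty": -0.15, "tz": -4.2, "grip": -1}, {"rx": 0, "ry": 0, "rz": 0, "tx": 2.05, "ty": -0.3, "tz": -8.5, "grip": -1}, {"rx": 0, "ry": 0, "rz": 0, "tx": 2.6, "ty": -0.38, "tz": -11, "grip": -1}, {"rx": 0, "ry": 0, "rz": 0, "tx": 3.1, "ty": -0.45, "tz": -13.2, "grip": -1}, {"rx": 0, "ry": 0, "rz": 0, "tx": 3.25, "ty": -0.48, "tz": -13.8, "grip": -1}, {"rx": 0, "ry": 0, "rz": 0, "tx": 3.35, "ty": -0.5, "tz": -14.2, "grip": -1}, {"rx": 0, "ry": 0, "rz": 0, "tx": 3.4, "ty": -0.5, "tz": -14.35, "grip": -1}, {"rx": 0, "ry": 0, "rz": 0, "tx": 3.4, "ty": -0.5, "tz": -14.35, "grip": -1}]}}

```text
clock: 11.75
eef_pos: [0.629, -0.1421, 0.1062]
orientation: [166.9, -0.0, 81.5]
ft_force: [0.7, 0.6, -1.0]
grip_width: 0.0071
gripper_force: 59.7
```

Run:
```python
from h import *
seq('b',.0905,.001,[(-13,-.0065,0),(-6,-.0055,.0008),(0,-.005,.0008),(4,-.0045,.0008),(7,-.004,.0005)])
```

```text
-13 -0.0065 0 [ 0.6283 -0.1421  0.1051]
rx 0.000 ry 0.001 rz -0.000 tx -0.07 ty 0.00 tz -0.12 ang 0
-6 -0.0055 0.0008 [ 0.64   -0.1438  0.1072]
rx 0.018 ry 0.122 rz -0.000 tx 1.10 ty -0.17 tz 0.10 ang 7
0 -0.005 0.0008 [ 0.6499 -0.1453  0.1073]
rx 0.034 ry 0.226 rz -0.000 tx 2.09 ty -0.32 tz 0.11 ang 13
4 -0.0045 0.0008 [ 0.6567 -0.1463  0.1074]
rx 0.044 ry 0.295 rz -0.000 tx 2.77 ty -0.42 tz 0.11 ang 17
7 -0.004 0.0005 [ 0.6618 -0.1471  0.1068]
rx 0.052 ry 0.347 rz -0.000 tx 3.29 ty -0.50 tz 0.06 ang 20
```

{"name": "jog_arm", "arguments": {"commands": [{"rx": 0, "ry": 0, "rz": 0, "tx": -0.05, "ty": 0, "tz": -0.1, "grip": -1}, {"rx": 0.009, "ry": 0.06, "rz": 0, "tx": 0.53, "ty": -0.08, "tz": 0.0, "grip": -1}, {"rx": 0.018, "ry": 0.122, "rz": 0, "tx": 1.1, "ty": -0.17, "tz": 0.08, "grip": -1}, {"rx": 0.026, "ry": 0.174, "rz": 0, "tx": 1.6, "ty": -0.24, "tz": 0.1, "grip": -1}, {"rx": 0.034, "ry": 0.226, "rz": 0, "tx": 2.1, "ty": -0.32, "tz": 0.1, "grip": -1}, {"rx": 0.044, "ry": 0.295, "rz": 0, "tx": 2.77, "ty": -0.42, "tz": 0.1, "grip": -1}, {"rx": 0.052, "ry": 0.347, "rz": 0, "tx": 3.3, "ty": -0.5, "tz": 0.02, "grip": -1}, {"rx": 0.052, "ry": 0.347, "rz": 0, "tx": 3.3, "ty": -0.5, "tz": 0.02, "grip": -1}]}}

```text
clock: 12.55
eef_pos: [0.6613, -0.1476, 0.1067]
orientation: [-172.7, 0.0, 81.5]
ft_force: [-7.0, 4.0, 11.5]
grip_width: 0.0069
gripper_force: 62.2
```

{"name": "jog_arm", "arguments": {"commands": [{"rx": 0, "ry": 0, "rz": 0, "tx": 0, "ty": 0, "tz": 0, "grip": -0.4}, {"rx": 0, "ry": 0, "rz": 0, "tx": 0, "ty": 0, "tz": 0, "grip": -0.4}, {"rx": 0, "ry": 0, "rz": 0, "tx": 0, "ty": 0, "tz": 0, "grip": -0.4}, {"rx": 0, "ry": 0, "rz": 0, "tx": 0, "ty": 0, "tz": 0, "grip": -0.4}, {"rx": 0, "ry": 0, "rz": 0, "tx": 0.36, "ty": -0.05, "tz": 3, "grip": -0.4}, {"rx": 0, "ry": 0, "rz": 0, "tx": 0.9, "ty": -0.12, "tz": 7.5, "grip": -0.4}, {"rx": 0, "ry": 0, "rz": 0, "tx": 1.4, "ty": -0.2, "tz": 12, "grip": -0.4}, {"rx": 0, "ry": 0, "rz": 0, "tx": 1.4, "ty": -0.2, "tz": 13, "grip": -0.4}]}}

```text
clock: 13.35
eef_pos: [0.6771, -0.1506, 0.2409]
orientation: [-173.3, 0.1, 81.5]
ft_force: [0.7, -0.8, -0.1]
grip_width: 0.0254
gripper_force: 0.0
```

Run:
```python
from h import *
Rt,P=RT(3,15)
top=np.array([.403,.267,.1295])
for d in (.07,-.033): cmd(top+P@[0,0,d],Rt)
```

```text
rx 0.008 ry 0.145 rz 0.200 tx -25.60 ty 41.85 tz -4.38 ang 14
rx 0.008 ry 0.145 rz 0.200 tx -28.26 ty 41.71 tz -14.33 ang 14
```

{"name": "jog_arm", "arguments": {"commands": [{"rx": 0.008, "ry": 0.145, "rz": 0.2, "tx": -25.6, "ty": 41.8, "tz": -2, "grip": -0.25}, {"rx": 0.008, "ry": 0.145, "rz": 0.2, "tx": -25.6, "ty": 41.8, "tz": -2, "grip": -0.25}, {"rx": 0.008, "ry": 0.145, "rz": 0.2, "tx": -25.6, "ty": 41.8, "tz": -2, "grip": -0.25}, {"rx": 0.008, "ry": 0.145, "rz": 0.2, "tx": -25.6, "ty": 41.8, "tz": -2, "grip": -0.25}, {"rx": 0.008, "ry": 0.145, "rz": 0.2, "tx": -25.6, "ty": 41.8, "tz": -2, "grip": -0.25}, {"rx": 0.008, "ry": 0.145, "rz": 0.2, "tx": -25.6, "ty": 41.8, "tz": -2, "grip": -0.25}, {"rx": 0.008, "ry": 0.145, "rz": 0.2, "tx": -25.6, "ty": 41.8, "tz": -2, "grip": -0.25}, {"rx": 0.008, "ry": 0.145, "rz": 0.2, "tx": -25.6, "ty": 41.8, "tz": -2, "grip": -0.25}, {"rx": 0.008, "ry": 0.145, "rz": 0.2, "tx": -25.6, "ty": 41.8, "tz": -2, "grip": -0.25}, {"rx": 0.008, "ry": 0.145, "rz": 0.2, "tx": -25.6, "ty": 41.8, "tz": -2, "grip": -0.25}, {"rx": 0.008, "ry": 0.145, "rz": 0.2, "tx": -25.6, "ty": 41.8, "tz": -4.3, "grip": -0.25}, {"rx": 0.008, "ry": 0.145, "rz": 0.2, "tx": -25.6, "ty": 41.8, "tz": -4.3, "grip": -0.25}, {"rx": 0.008, "ry": 0.145, "rz": 0.2, "tx": -25.6, "ty": 41.8, "tz": -4.3, "grip": -0.25}]}}

```text
clock: 14.65
eef_pos: [0.4194, 0.2676, 0.1923]
orientation: [-164.6, 0.0, 92.9]
ft_force: [0.3, 0.1, 0.3]
grip_width: 0.0318
gripper_force: 0.0
```

Run:
```python
from h import *
st()
Rt,P=RT(3,15)
top=np.array([.403,.267,.1295])
for d in (.02,-.033): cmd(top+P@[0,0,d],Rt)
f=grab_frame("wrist")
for d in (.055,-.055):
  q=top+P@[0,d,0]; print(np.round(proj(f,q)))
# brass stripe column on the rows between
c=f["color"].astype(int)
for r in (200,240,280): print(r,[tuple(int(q) for q in c[r,u]) for u in range(306,330,2)])
```

```text
{'clock': 14.65, 'qpos': [-74.619, 17.988, 51.655, 99.439, -19.214, 84.701, -15.244], 'eef_pos': [0.419, 0.268, 0.192], 'orientation': [-164.552, 0.018, 92.914], 'ft_force': [0.279, 0.089, 0.281], 'grip_width': 0.032, 'gripper_force': 0.0}
rx 0.001 ry -0.008 rz 0.001 tx -1.12 ty -0.03 tz -4.35 ang 0
rx 0.001 ry -0.008 rz 0.001 tx -2.49 ty -0.11 tz -9.47 ang 0
[317. 172.]
[317. 330.]
200 [(51, 72, 94), (98, 135, 176), (110, 209, 245), (43, 64, 114), (61, 93, 145), (60, 92, 144), (54, 87, 137), (51, 71, 100), (112, 149, 185), (114, 152, 186), (110, 147, 184), (109, 147, 181)]
240 [(89, 122, 156), (118, 153, 188), (109, 217, 249), (45, 83, 120), (59, 94, 145), (61, 91, 140), (58, 90, 139), (38, 60, 86), (112, 151, 187), (111, 148, 184), (110, 150, 183), (115, 153, 185)]
280 [(73, 72, 77), (75, 76, 74), (96, 190, 232), (108, 209, 237), (59, 91, 147), (64, 98, 146), (58, 98, 145), (48, 73, 109), (60, 86, 107), (86, 120, 152), (103, 139, 176), (91, 128, 157)]
```

{"name": "jog_arm", "arguments": {"commands": [{"rx": 0, "ry": -0.008, "rz": 0, "tx": -1.2, "ty": 0, "tz": -4.2, "grip": -0.25}, {"rx": 0, "ry": -0.008, "rz": 0, "tx": -1.9, "ty": -0.05, "tz": -7, "grip": -0.25}, {"rx": 0, "ry": -0.008, "rz": 0, "tx": -2.5, "ty": -0.1, "tz": -9.4, "grip": -0.25}, {"rx": 0, "ry": -0.008, "rz": 0, "tx": -2.5, "ty": -0.1, "tz": -9.4, "grip": -0.25}, {"rx": 0, "ry": -0.008, "rz": 0, "tx": -2.5, "ty": -0.1, "tz": -9.4, "grip": -1}, {"rx": 0, "ry": -0.008, "rz": 0, "tx": -2.5, "ty": -0.1, "tz": -9.4, "grip": -1}, {"rx": 0, "ry": -0.008, "rz": 0, "tx": -2.5, "ty": -0.1, "tz": -9.4, "grip": -1}, {"rx": 0, "ry": -0.008, "rz": 0, "tx": -2.5, "ty": -0.1, "tz": -9.4, "grip": -1}]}}

```text
clock: 15.5
eef_pos: [0.3947, 0.2674, 0.1]
orientation: [-165.0, -0.1, 93.0]
ft_force: [-4.6, -2.4, 6.8]
grip_width: 0.0069
gripper_force: 58.5
```

Run:
```python
from h import *
st()
print("s",(ctrl.get_state()["eef_pos"][2]-.013)/np.cos(np.radians(15)))
p,Rt=plate_tcp('a',-13,-.0065,.15,.089); print(p,bay('a')); cmd(p,Rt)
```

```text
{'clock': 15.5, 'qpos': [-74.795, 20.955, 49.51, 108.16, -22.399, 73.776, -12.966], 'eef_pos': [0.395, 0.267, 0.1], 'orientation': [-165.007, -0.062, 92.979], 'ft_force': [-4.575, -2.422, 6.77], 'grip_width': 0.007, 'gripper_force': 58.534}
s 0.09010951242679767
[ 0.6131209  -0.01745658  0.24977425] [ 0.67272226 -0.02636407  0.016     ]
rx -0.025 ry -0.489 rz -0.197 tx 21.84 ty -28.49 tz 14.97 ang 30
```

{"name": "jog_arm", "arguments": {"commands": [{"rx": 0, "ry": 0, "rz": 0, "tx": 1.2, "ty": 0.07, "tz": 4.5, "grip": -1}, {"rx": 0, "ry": 0, "rz": 0, "tx": 2.4, "ty": 0.13, "tz": 9, "grip": -1}, {"rx": 0, "ry": 0, "rz": 0, "tx": 3.6, "ty": 0.2, "tz": 13.5, "grip": -1}, {"rx": 0, "ry": 0, "rz": 0, "tx": 4, "ty": 0, "tz": 15, "grip": -1}, {"rx": -0.025, "ry": -0.489, "rz": -0.197, "tx": 21.8, "ty": -28.5, "tz": 15, "grip": -1}, {"rx": -0.025, "ry": -0.489, "rz": -0.197, "tx": 21.8, "ty": -28.5, "tz": 15, "grip": -1}, {"rx": -0.025, "ry": -0.489, "rz": -0.197, "tx": 21.8, "ty": -28.5, "tz": 15, "grip": -1}, {"rx": -0.025, "ry": -0.489, "rz": -0.197, "tx": 21.8, "ty": -28.5, "tz": 15, "grip": -1}, {"rx": -0.025, "ry": -0.489, "rz": -0.197, "tx": 21.8, "ty": -28.5, "tz": 15, "grip": -1}, {"rx": -0.025, "ry": -0.489, "rz": -0.197, "tx": 21.8, "ty": -28.5, "tz": 15, "grip": -1}, {"rx": -0.025, "ry": -0.489, "rz": -0.197, "tx": 21.8, "ty": -28.5, "tz": 15, "grip": -1}, {"rx": -0.025, "ry": -0.489, "rz": -0.197, "tx": 21.8, "ty": -28.5, "tz": 15, "grip": -1}, {"rx": -0.025, "ry": -0.489, "rz": -0.197, "tx": 21.8, "ty": -28.5, "tz": 15, "grip": -1}, {"rx": -0.025, "ry": -0.489, "rz": -0.197, "tx": 21.8, "ty": -28.5, "tz": 15, "grip": -1}]}}

```text
clock: 16.9
eef_pos: [0.6117, -0.017, 0.248]
orientation: [167.0, 0.0, 81.4]
ft_force: [-0.6, 0.1, -2.4]
grip_width: 0.0071
gripper_force: 59.9
```

Run:
```python
from h import *
import pickle
st(); f=grab_frame("wrist"); pickle.dump(f,open("w7.pkl","wb"))
cv2.imwrite("pics/w7.png",cv2.resize(f["color"][100:300,240:440],(600,600),interpolation=cv2.INTER_CUBIC))
s=ctrl.get_state(); Rt=R.from_euler('xyz',s["orientation"],degrees=True); P=np.array(s["eef_pos"]); sl=.090
c=lambda p:[round(float((x-o)*3+1)) for x,o in zip(proj(f,p),(240,100))]
for q,n in (([.055,0,-(.12-sl)],"top"),([.055,0,sl],"bot")): print(n,c(P+Rt.apply(q)),c(P+Rt.apply(np.array(q)-[.004,0,0])))
S=R.from_euler('z',TH,degrees=True)
print("post1",c(ORG+S.apply([XG,.183,.016])))
seq('a',sl,.001,[(-13,-.0065,.15),(-13,-.0065,.06),(-13,-.0065,.012),(-13,-.0065,.003)])
```

```text
{'clock': 16.9, 'qpos': [-70.611, 10.45, 75.009, 102.266, -9.969, 62.265, -1.884], 'eef_pos': [0.612, -0.017, 0.248], 'orientation': [167.018, 0.031, 81.44], 'ft_force': [-0.57, 0.092, -2.446], 'grip_width': 0.007, 'gripper_force': 59.865}
top [230, 324] [230, 358]
bot [228, 197] [228, 215]
post1 [249, 134]
-13 -0.0065 0.15 [ 0.613  -0.0164  0.2507]
rx -0.001 ry 0.000 rz -0.000 tx 0.13 ty -0.02 tz 0.26 ang 0
-13 -0.0065 0.06 [ 0.6331 -0.0194  0.1631]
rx -0.001 ry 0.000 rz -0.000 tx 2.13 ty -0.32 tz -8.51 ang 0
-13 -0.0065 0.012 [ 0.6437 -0.021   0.1163]
rx -0.001 ry 0.000 rz -0.000 tx 3.20 ty -0.48 tz -13.19 ang 0
-13 -0.0065 0.003 [ 0.6458 -0.0213  0.1075]
rx -0.001 ry 0.000 rz -0.000 tx 3.40 ty -0.51 tz -14.07 ang 0
```

View pics/w7.png

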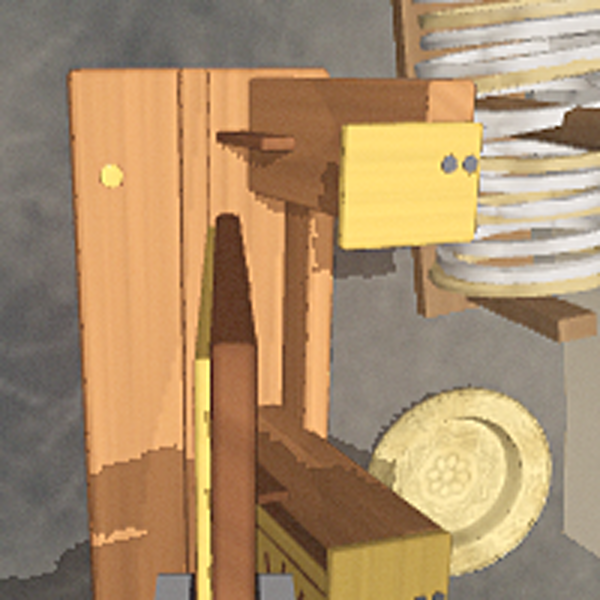

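Post 1's foot at (249,135) matches the prediction. The plate sits about 3 mm right of the hand centre, as before, so I use the same small offset and descend.

{"name": "jog_arm", "arguments": {"commands": [{"rx": 0, "ry": 0, "rz": 0, "tx": 0.13, "ty": 0.05, "tz": 0.2, "grip": -1}, {"rx": 0, "ry": 0, "rz": 0, "tx": 1.13, "ty": -0.1, "tz": -4.2, "grip": -1}, {"rx": 0, "ry": 0, "rz": 0, "tx": 2.13, "ty": -0.25, "tz": -8.5, "grip": -1}, {"rx": 0, "ry": 0, "rz": 0, "tx": 2.7, "ty": -0.35, "tz": -11, "grip": -1}, {"rx": 0, "ry": 0, "rz": 0, "tx": 3.2, "ty": -0.43, "tz": -13.2, "grip": -1}, {"rx": 0, "ry": 0, "rz": 0, "tx": 3.35, "ty": -0.46, "tz": -13.8, "grip": -1}, {"rx": 0, "ry": 0, "rz": 0, "tx": 3.42, "ty": -0.46, "tz": -14.2, "grip": -1}, {"rx": 0, "ry": 0, "rz": 0, "tx": 3.45, "ty": -0.46, "tz": -14.35, "grip": -1}, {"rx": 0, "ry": 0, "rz": 0, "tx": 3.45, "ty": -0.46, "tz": -14.35, "grip": -1}]}}

```text
clock: 17.85
eef_pos: [0.6474, -0.0215, 0.1059]
orientation: [166.9, 0.0, 81.5]
ft_force: [-0.3, 0.0, -3.0]
grip_width: 0.0071
gripper_force: 59.8
```

Run:
```python
from h import *
st();seq('a',.090,.0015,[(-13,-.0065,0),(-6,-.0055,.0008),(0,-.005,.0008),(4,-.0045,.0008),(7,-.004,.0003)])
```

```text
{'clock': 17.85, 'qpos': [-51.609, 25.341, 59.893, 107.017, -27.624, 49.061, 11.059], 'eef_pos': [0.647, -0.021, 0.106], 'orientation': [166.876, 0.002, 81.494], 'ft_force': [-0.269, 0.037, -3.02], 'grip_width': 0.007, 'gripper_force': 59.832}
-13 -0.0065 0 [ 0.6465 -0.0209  0.1046]
rx 0.000 ry 0.002 rz 0.000 tx -0.09 ty 0.06 tz -0.13 ang 0
-6 -0.0055 0.0008 [ 0.6581 -0.0227  0.1067]
rx 0.018 ry 0.123 rz 0.000 tx 1.08 ty -0.12 tz 0.08 ang 7
0 -0.005 0.0008 [ 0.668  -0.0241  0.1068]
rx 0.034 ry 0.227 rz 0.000 tx 2.06 ty -0.26 tz 0.09 ang 13
4 -0.0045 0.0008 [ 0.6748 -0.0252  0.1069]
rx 0.044 ry 0.296 rz 0.000 tx 2.74 ty -0.37 tz 0.10 ang 17
7 -0.004 0.0003 [ 0.6799 -0.0259  0.1061]
rx 0.052 ry 0.347 rz 0.000 tx 3.25 ty -0.44 tz 0.02 ang 20
```

{"name": "jog_arm", "arguments": {"commands": [{"rx": 0, "ry": 0, "rz": 0, "tx": -0.08, "ty": 0, "tz": -0.13, "grip": -1}, {"rx": 0.009, "ry": 0.06, "rz": 0, "tx": 0.5, "ty": -0.08, "tz": 0.0, "grip": -1}, {"rx": 0.018, "ry": 0.122, "rz": 0, "tx": 1.08, "ty": -0.15, "tz": 0.06, "grip": -1}, {"rx": 0.026, "ry": 0.174, "rz": 0, "tx": 1.57, "ty": -0.22, "tz": 0.08, "grip": -1}, {"rx": 0.034, "ry": 0.226, "rz": 0, "tx": 2.07, "ty": -0.3, "tz": 0.08, "grip": -1}, {"rx": 0.044, "ry": 0.295, "rz": 0, "tx": 2.74, "ty": -0.4, "tz": 0.08, "grip": -1}, {"rx": 0.052, "ry": 0.347, "rz": 0, "tx": 3.27, "ty": -0.47, "tz": 0.0, "grip": -1}, {"rx": 0.052, "ry": 0.347, "rz": 0, "tx": 3.27, "ty": -0.47, "tz": 0.0, "grip": -1}]}}

```text
clock: 18.65
eef_pos: [0.6792, -0.0265, 0.1063]
orientation: [-172.7, 0.0, 81.5]
ft_force: [-10.9, 2.7, 13.4]
grip_width: 0.007
gripper_force: 63.1
```

{"name": "jog_arm", "arguments": {"commands": [{"rx": 0, "ry": 0, "rz": 0, "tx": 0, "ty": 0, "tz": 0, "grip": -0.4}, {"rx": 0, "ry": 0, "rz": 0, "tx": 0, "ty": 0, "tz": 0, "grip": -0.4}, {"rx": 0, "ry": 0, "rz": 0, "tx": 0, "ty": 0, "tz": 0, "grip": -0.4}, {"rx": 0, "ry": 0, "rz": 0, "tx": 0, "ty": 0, "tz": 0, "grip": -0.4}, {"rx": 0, "ry": 0, "rz": 0, "tx": 0.36, "ty": -0.05, "tz": 3, "grip": -0.4}, {"rx": 0, "ry": 0, "rz": 0, "tx": 0.9, "ty": -0.12, "tz": 7.5, "grip": -0.4}, {"rx": 0, "ry": 0, "rz": 0, "tx": 1.4, "ty": -0.2, "tz": 12, "grip": -0.4}, {"rx": 0, "ry": 0, "rz": 0, "tx": 1.4, "ty": -0.2, "tz": 14, "grip": -0.4}, {"rx": 0, "ry": 0, "rz": 0, "tx": 1.4, "ty": -0.2, "tz": 16, "grip": -0.4}]}}

```text
clock: 19.55
eef_pos: [0.6939, -0.029, 0.2667]
orientation: [-173.1, 0.1, 81.5]
ft_force: [-0.2, -0.2, -0.3]
grip_width: 0.0252
gripper_force: 0.0
```

Run:
```python
from h import *
import pickle
for n in ("scene","top"):
    f=grab_frame(n); pickle.dump(f,open(n+"8.pkl","wb"))
    if n=="scene": A=cv2.resize(f["color"][150:350,290:490],(400,400),interpolation=cv2.INTER_CUBIC)
    else: B=cv2.resize(f["color"][140:310,255:455],(470,400),interpolation=cv2.INTER_CUBIC)[:, :400]
cv2.imwrite("pics/s8.png",np.hstack([A,B]))
```

```text
(no output)
```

View pics/s8.png

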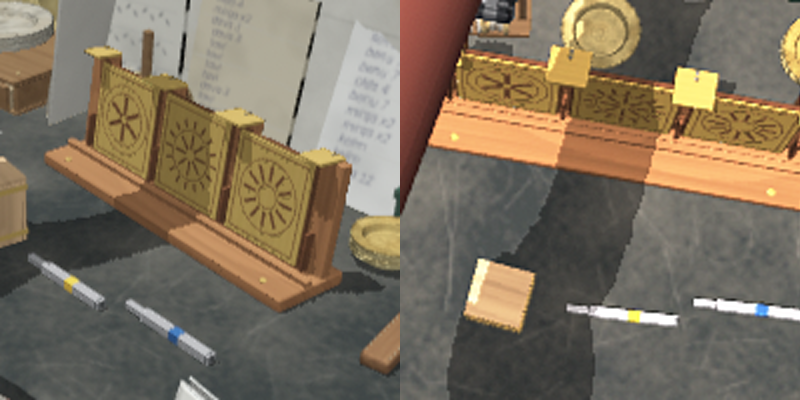

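All three plates are home: in the left half they stand brass-front under the lugs. The pot, at about (297,265) in the top picture, and both punches are where they were. Next is the pot: I tip it 90° onto its side, then regrasp and tip it 90° more.

```bash
cat >> h.py <<'E'
def RT2(theta,tilt):
    Rt,P=RT(theta,0); return R.from_rotvec(P[:,0]*np.radians(tilt))*Rt, P
def gp(g,Rt): return np.array(g)+Rt.apply([0,0,.019])   # TCP from grasp point
def blob(f,z,guess,lo,hi,rad=.07,pr=True):
    """largest HSV blob near guess -> minAreaRect in world at height z"""
    hsv=cv2.cvtColor(f["color"],cv2.COLOR_BGR2HSV); m=cv2.inRange(hsv,lo,hi)
    u,v=proj(f,guess); u2,v2=proj(f,np.array(guess)+[0,rad,0]); r=int(np.hypot(u-u2,v-v2))
    k=np.zeros_like(m); cv2.circle(k,(int(u),int(v)),r,255,-1); m&=k
    m=cv2.morphologyEx(m,cv2.MORPH_OPEN,np.ones((3,3)))
    cs=cv2.findContours(m,cv2.RETR_EXTERNAL,cv2.CHAIN_APPROX_NONE)[0]; c=max(cs,key=cv2.contourArea)
    w=np.array([hit(f,*q[0],z)[:2] for q in c]); r=cv2.minAreaRect((w*1000).astype(np.float32))
    b=cv2.boxPoints(r); print("centre",np.round(r[0],1),"size",np.round(r[1],1),"ang",round(r[2],1),"box",np.round(b).tolist()); return c,r
E
python3 - <<'E'
from h import *
import pickle
f=pickle.load(open("top8.pkl","rb"))
hsv=cv2.cvtColor(f["color"],cv2.COLOR_BGR2HSV); print("pot hsv",hsv[264,298],hsv[268,292],"table",hsv[290,330],hsv[255,330])
blob(f,.08,[.46,-.028,.08],(8,40,120),(35,255,255))
Rt,P=RT2(-12.4,0); cmd([.46,-.028,.22],Rt)
E
```

```text
pot hsv [ 15 109 226] [ 17 105 237] table [23 16 65] [30 19 66]
centre [458.5 -26.2] size [60.1 60.9] ang 76.4 box [[422.0, -48.0], [481.0, -63.0], [495.0, -4.0], [436.0, 10.0]]
rx -0.021 ry -0.117 rz -0.068 tx -23.45 ty 0.13 tz -4.79 ang 8
```

{"name": "jog_arm", "arguments": {"commands": [{"rx": -0.021, "ry": -0.117, "rz": -0.068, "tx": -23.4, "ty": 0.1, "tz": -4.8, "grip": 1}, {"rx": -0.021, "ry": -0.117, "rz": -0.068, "tx": -23.4, "ty": 0.1, "tz": -4.8, "grip": 1}, {"rx": -0.021, "ry": -0.117, "rz": -0.068, "tx": -23.4, "ty": 0.1, "tz": -4.8, "grip": 1}, {"rx": -0.021, "ry": -0.117, "rz": -0.068, "tx": -23.4, "ty": 0.1, "tz": -4.8, "grip": 1}, {"rx": -0.021, "ry": -0.117, "rz": -0.068, "tx": -23.4, "ty": 0.1, "tz": -4.8, "grip": 1}, {"rx": -0.021, "ry": -0.117, "rz": -0.068, "tx": -23.4, "ty": 0.1, "tz": -4.8, "grip": 1}, {"rx": -0.021, "ry": -0.117, "rz": -0.068, "tx": -23.4, "ty": 0.1, "tz": -4.8, "grip": 1}, {"rx": -0.021, "ry": -0.117, "rz": -0.068, "tx": -23.4, "ty": 0.1, "tz": -4.8, "grip": 1}]}}

```text
clock: 20.45
eef_pos: [0.4579, -0.0268, 0.2157]
orientation: [-179.6, -0.2, 77.7]
ft_force: [0.7, 0.4, -0.1]
grip_width: 0.0854
gripper_force: 0.0
```

Run:
```python
from h import *
st(); f=grab_frame("wrist"); save(f,"w9")
c,r=blob(f,.08,[.46,-.027,.08],(8,40,120),(35,255,255),.06)
x,y,w,h=cv2.boundingRect(c); print("px box",x,y,w,h)
Rt,P=RT2(-13,0)
cmd(gp([.459,-.0265,.056],Rt),Rt)
```

```text
{'clock': 20.45, 'qpos': [-70.432, -13.14, 62.015, 112.547, 11.695, 74.277, -24.6], 'eef_pos': [0.458, -0.027, 0.216], 'orientation': [-179.646, -0.215, 77.712], 'ft_force': [0.74, 0.385, -0.058], 'grip_width': 0.085, 'gripper_force': 0.0}
centre [460.9 -21. ] size [68.  56.7] ang 76.9 box [[426.0, -48.0], [481.0, -61.0], [496.0, 6.0], [441.0, 19.0]]
px box 285 179 69 79
rx -0.003 ry -0.004 rz -0.012 tx -0.00 ty 0.05 tz -17.93 ang 1
```

{"name": "jog_arm", "arguments": {"commands": [{"rx": 0, "ry": 0, "rz": -0.012, "tx": 0.1, "ty": 0, "tz": -4.5, "grip": 1}, {"rx": 0, "ry": 0, "rz": -0.012, "tx": 0.1, "ty": 0, "tz": -9, "grip": 1}, {"rx": 0, "ry": 0, "rz": -0.012, "tx": 0.1, "ty": 0, "tz": -13.5, "grip": 1}, {"rx": 0, "ry": 0, "rz": -0.012, "tx": 0.1, "ty": 0, "tz": -17.5, "grip": 1}, {"rx": 0, "ry": 0, "rz": -0.012, "tx": 0.1, "ty": 0, "tz": -17.9, "grip": 1}, {"rx": 0, "ry": 0, "rz": -0.012, "tx": 0.1, "ty": 0, "tz": -17.9, "grip": -1}, {"rx": 0, "ry": 0, "rz": -0.012, "tx": 0.1, "ty": 0, "tz": -17.9, "grip": -1}, {"rx": 0, "ry": 0, "rz": -0.012, "tx": 0.1, "ty": 0, "tz": -17.9, "grip": -1}, {"rx": 0, "ry": 0, "rz": -0.012, "tx": 0.1, "ty": 0, "tz": -17.9, "grip": -1}]}}

```text
clock: 21.4
eef_pos: [0.4614, -0.0272, 0.0387]
orientation: [-179.8, -0.1, 76.9]
ft_force: [-0.3, -0.3, -2.6]
grip_width: 0.0551
gripper_force: 64.0
```

Run:
```python
from h import *
for z in (.15,):
  for t in (40,75):
    Rt,P=RT2(-8,t); cmd(gp([.50,.0,z],Rt),Rt)
```

```text
rx 0.685 ry -0.130 rz 0.084 tx 4.03 ty 3.93 tz 9.68 ang 40
rx 1.286 ry -0.242 rz 0.074 tx 4.12 ty 4.54 tz 10.64 ang 75
```

{"name": "jog_arm", "arguments": {"commands": [{"rx": 0, "ry": 0, "rz": 0, "tx": 0.5, "ty": 0.5, "tz": 4.5, "grip": -1}, {"rx": 0, "ry": 0, "rz": 0, "tx": 2, "ty": 1.5, "tz": 9, "grip": -1}, {"rx": 0.685, "ry": -0.13, "rz": 0.084, "tx": 4, "ty": 3.9, "tz": 9.7, "grip": -1}, {"rx": 0.685, "ry": -0.13, "rz": 0.084, "tx": 4, "ty": 3.9, "tz": 9.7, "grip": -1}, {"rx": 0.685, "ry": -0.13, "rz": 0.084, "tx": 4, "ty": 3.9, "tz": 9.7, "grip": -1}, {"rx": 0.685, "ry": -0.13, "rz": 0.084, "tx": 4, "ty": 3.9, "tz": 9.7, "grip": -1}, {"rx": 0.685, "ry": -0.13, "rz": 0.084, "tx": 4, "ty": 3.9, "tz": 9.7, "grip": -1}, {"rx": 1.286, "ry": -0.242, "rz": 0.074, "tx": 4.1, "ty": 4.5, "tz": 10.6, "grip": -1}, {"rx": 1.286, "ry": -0.242, "rz": 0.074, "tx": 4.1, "ty": 4.5, "tz": 10.6, "grip": -1}, {"rx": 1.286, "ry": -0.242, "rz": 0.074, "tx": 4.1, "ty": 4.5, "tz": 10.6, "grip": -1}, {"rx": 1.286, "ry": -0.242, "rz": 0.074, "tx": 4.1, "ty": 4.5, "tz": 10.6, "grip": -1}, {"rx": 1.286, "ry": -0.242, "rz": 0.074, "tx": 4.1, "ty": 4.5, "tz": 10.6, "grip": -1}, {"rx": 1.286, "ry": -0.242, "rz": 0.074, "tx": 4.1, "ty": 4.5, "tz": 10.6, "grip": -1}]}}

```text
clock: 22.7
eef_pos: [0.5016, 0.0168, 0.1428]
orientation: [-179.5, -74.7, 81.6]
ft_force: [-0.6, -0.5, -3.4]
grip_width: 0.0553
gripper_force: 67.5
```

Run:
```python
from h import *
st()
Rt,P=RT2(-8,75)
for z in (.05,.043): cmd(gp([.50,.0,z],Rt),Rt)
```

```text
{'clock': 22.7, 'qpos': [-0.837, 41.789, 39.789, 112.532, -75.213, 108.865, 67.482], 'eef_pos': [0.502, 0.017, 0.143], 'orientation': [-179.511, -74.703, 81.604], 'ft_force': [-0.563, -0.532, -3.442], 'grip_width': 0.055, 'gripper_force': 67.514}
rx 0.005 ry -0.003 rz -0.001 tx 0.10 ty 0.14 tz -9.78 ang 0
rx 0.005 ry -0.003 rz -0.001 tx 0.10 ty 0.14 tz -10.48 ang 0
```

{"name": "jog_arm", "arguments": {"commands": [{"rx": 0, "ry": 0, "rz": 0, "tx": 0.1, "ty": 0.1, "tz": -4, "grip": -1}, {"rx": 0, "ry": 0, "rz": 0, "tx": 0.1, "ty": 0.1, "tz": -8, "grip": -1}, {"rx": 0, "ry": 0, "rz": 0, "tx": 0.1, "ty": 0.1, "tz": -9.8, "grip": -1}, {"rx": 0, "ry": 0, "rz": 0, "tx": 0.1, "ty": 0.1, "tz": -10.2, "grip": -1}, {"rx": 0, "ry": 0, "rz": 0, "tx": 0.1, "ty": 0.1, "tz": -10.4, "grip": -1}]}}

```text
clock: 23.2
eef_pos: [0.5034, 0.0188, 0.0413]
orientation: [179.5, -74.8, 82.7]
ft_force: [0.7, -0.2, -3.9]
grip_width: 0.0555
gripper_force: 67.5
```

```bash
python3 -c "
from h import *
st()"
```

```text
{'clock': 23.2, 'qpos': [2.071, 53.12, 35.169, 110.641, -78.385, 106.51, 76.241], 'eef_pos': [0.503, 0.019, 0.041], 'orientation': [179.534, -74.776, 82.678], 'ft_force': [0.673, -0.176, -3.946], 'grip_width': 0.055, 'gripper_force': 67.485}
```

{"name": "jog_arm", "arguments": {"commands": [{"rx": 0, "ry": 0, "rz": 0, "tx": 0, "ty": 0, "tz": -0.2, "grip": -1}, {"rx": 0, "ry": 0, "rz": 0, "tx": 0, "ty": 0, "tz": -0.4, "grip": -1}, {"rx": 0, "ry": 0, "rz": 0, "tx": 0, "ty": 0, "tz": -0.4, "grip": -1}]}}

```text
clock: 23.5
eef_pos: [0.5029, 0.0182, 0.0364]
orientation: [179.9, -74.9, 82.2]
ft_force: [0.7, -0.8, -3.0]
grip_width: 0.0552
gripper_force: 67.5
```

{"name": "jog_arm", "arguments": {"commands": [{"rx": 0, "ry": 0, "rz": 0, "tx": 0, "ty": 0, "tz": -0.1, "grip": 1}, {"rx": 0, "ry": 0, "rz": 0, "tx": 0, "ty": 0, "tz": -0.1, "grip": 1}, {"rx": 0, "ry": 0, "rz": 0, "tx": 0, "ty": 0, "tz": -0.1, "grip": 1}, {"rx": 0, "ry": 0, "rz": 0, "tx": 0, "ty": 0, "tz": -0.1, "grip": 1}, {"rx": 0, "ry": 0, "rz": 0, "tx": 0.3, "ty": -4, "tz": 1.2, "grip": 1}, {"rx": 0, "ry": 0, "rz": 0, "tx": 0.6, "ty": -8, "tz": 2.5, "grip": 1}, {"rx": 0, "ry": 0, "rz": 0, "tx": 0.6, "ty": -8, "tz": 7, "grip": 1}, {"rx": 0, "ry": 0, "rz": 0, "tx": 0.6, "ty": -8, "tz": 12, "grip": 1}, {"rx": 0, "ry": 0, "rz": 0, "tx": 0.6, "ty": -8, "tz": 16, "grip": 1}]}}

```text
clock: 24.4
eef_pos: [0.5084, -0.0624, 0.1977]
orientation: [-179.8, -74.9, 81.9]
ft_force: [0.7, -0.4, -0.4]
grip_width: 0.086
gripper_force: 0.0
```

Run:
```python
from h import *
st(); Rt,P=RT2(-8,0); cmd([.50,.0,.24],Rt)
```

```text
{'clock': 24.4, 'qpos': [5.408, 41.033, 41.944, 104.462, -71.469, 115.855, 63.011], 'eef_pos': [0.508, -0.062, 0.198], 'orientation': [-179.82, -74.925, 81.861], 'ft_force': [0.75, -0.447, -0.37], 'grip_width': 0.086, 'gripper_force': 0.0}
rx -1.295 ry 0.181 rz 0.000 tx -0.84 ty 6.24 tz 4.23 ang 75
```

{"name": "jog_arm", "arguments": {"commands": [{"rx": -1.295, "ry": 0.181, "rz": 0, "tx": -0.8, "ty": 6.2, "tz": 4.2, "grip": 1}, {"rx": -1.295, "ry": 0.181, "rz": 0, "tx": -0.8, "ty": 6.2, "tz": 4.2, "grip": 1}, {"rx": -1.295, "ry": 0.181, "rz": 0, "tx": -0.8, "ty": 6.2, "tz": 4.2, "grip": 1}, {"rx": -1.295, "ry": 0.181, "rz": 0, "tx": -0.8, "ty": 6.2, "tz": 4.2, "grip": 1}, {"rx": -1.295, "ry": 0.181, "rz": 0, "tx": -0.8, "ty": 6.2, "tz": 4.2, "grip": 1}, {"rx": -1.295, "ry": 0.181, "rz": 0, "tx": -0.8, "ty": 6.2, "tz": 4.2, "grip": 1}, {"rx": -1.295, "ry": 0.181, "rz": 0, "tx": -0.8, "ty": 6.2, "tz": 4.2, "grip": 1}, {"rx": -1.295, "ry": 0.181, "rz": 0, "tx": -0.8, "ty": 6.2, "tz": 4.2, "grip": 1}, {"rx": -1.295, "ry": 0.181, "rz": 0, "tx": -0.8, "ty": 6.2, "tz": 4.2, "grip": 1}, {"rx": -1.295, "ry": 0.181, "rz": 0, "tx": -0.8, "ty": 6.2, "tz": 4.2, "grip": 1}, {"rx": -1.295, "ry": 0.181, "rz": 0, "tx": -0.8, "ty": 6.2, "tz": 4.2, "grip": 1}, {"rx": -1.295, "ry": 0.181, "rz": 0, "tx": -0.8, "ty": 6.2, "tz": 4.2, "grip": 1}]}}

```text
clock: 25.6
eef_pos: [0.5001, -0.001, 0.2374]
orientation: [-179.9, -0.1, 81.9]
ft_force: [0.5, -2.0, 0.8]
grip_width: 0.0852
gripper_force: 0.0
```

Run:
```python
from h import *
import pickle
st(); f=grab_frame("wrist"); save(f,"w10"); pickle.dump(f,open("w10.pkl","wb"))
c,r=blob(f,.056,[.50,.0,.056],(8,40,90),(35,255,255),.09)
x,y,w,h=cv2.boundingRect(c); print("px box",x,y,w,h)
hsv=cv2.cvtColor(f["color"],cv2.COLOR_BGR2HSV); cx=x+w//2
print([tuple(int(q) for q in hsv[r_,cx]) for r_ in range(y-10,y+h+10,8)])
```

```text
{'clock': 25.6, 'qpos': [-51.39, -0.346, 47.121, 105.628, 0.15, 74.685, -12.434], 'eef_pos': [0.5, -0.001, 0.237], 'orientation': [-179.901, -0.09, 81.875], 'ft_force': [0.496, -1.971, 0.752], 'grip_width': 0.085, 'gripper_force': 0.0}
centre [533.8  18.7] size [84.3 58.3] ang 88.8 box [[504.0, -23.0], [562.0, -24.0], [564.0, 60.0], [506.0, 61.0]]
px box 314 141 67 93
[(13, 25, 124), (11, 24, 119), (17, 90, 224), (19, 73, 248), (22, 124, 246), (19, 76, 247), (17, 90, 241), (17, 87, 243), (17, 89, 247), (17, 85, 247), (18, 87, 246), (24, 129, 247), (18, 81, 249), (11, 29, 96), (8, 21, 99)]
```

Run:
```python
from h import *
Rt,P=RT2(-1.5,0)
for z in (.12,.028): cmd(gp([.534,.0265,z],Rt),Rt)
```

```text
rx -0.002 ry -0.001 rz 0.116 tx 3.38 ty 2.78 tz -13.65 ang 7
rx -0.002 ry -0.001 rz 0.116 tx 3.38 ty 2.78 tz -22.85 ang 7
```

View pics/w10.png

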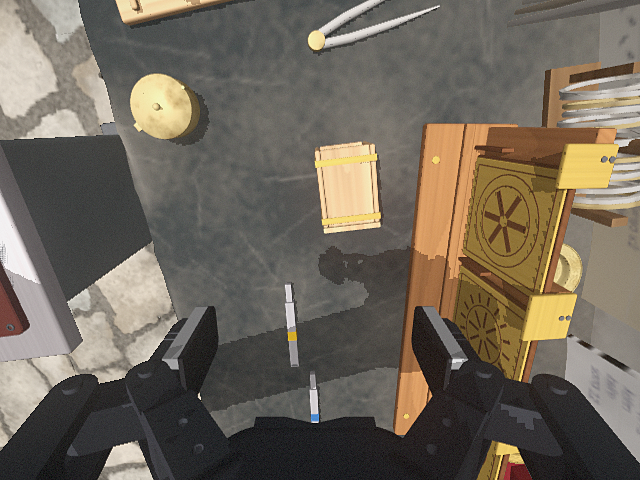

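The picture (last of the views) shows the pot lying on its side at (348,187), mouth toward the top (+y), with the powder box and dividers clear of it. I grip it near its middle.

{"name": "jog_arm", "arguments": {"commands": [{"rx": 0, "ry": 0, "rz": 0.116, "tx": 3.4, "ty": 2.8, "tz": -4, "grip": 1}, {"rx": 0, "ry": 0, "rz": 0.116, "tx": 3.4, "ty": 2.8, "tz": -9, "grip": 1}, {"rx": 0, "ry": 0, "rz": 0.116, "tx": 3.4, "ty": 2.8, "tz": -13.6, "grip": 1}, {"rx": 0, "ry": 0, "rz": 0.116, "tx": 3.4, "ty": 2.8, "tz": -18, "grip": 1}, {"rx": 0, "ry": 0, "rz": 0.116, "tx": 3.4, "ty": 2.8, "tz": -22, "grip": 1}, {"rx": 0, "ry": 0, "rz": 0.116, "tx": 3.4, "ty": 2.8, "tz": -22.6, "grip": 1}, {"rx": 0, "ry": 0, "rz": 0.116, "tx": 3.4, "ty": 2.8, "tz": -22.6, "grip": -1}, {"rx": 0, "ry": 0, "rz": 0.116, "tx": 3.4, "ty": 2.8, "tz": -22.6, "grip": -1}, {"rx": 0, "ry": 0, "rz": 0.116, "tx": 3.4, "ty": 2.8, "tz": -22.6, "grip": -1}, {"rx": 0, "ry": 0, "rz": 0.116, "tx": 3.4, "ty": 2.8, "tz": -22.6, "grip": -1}]}}

```text
clock: 26.65
eef_pos: [0.5363, 0.0281, 0.0141]
orientation: [179.8, -0.1, 88.6]
ft_force: [-1.1, -1.2, 8.8]
grip_width: 0.0552
gripper_force: 65.0
```

Run:
```python
from h import *
for t in (40,75):
    Rt,P=RT2(-8,t); cmd(gp([.50,.0,.15],Rt),Rt)
```

```text
rx 0.695 ry -0.054 rz -0.110 tx -3.46 ty -1.60 tz 12.13 ang 40
rx 1.304 ry -0.104 rz -0.097 tx -3.38 ty -1.00 tz 13.10 ang 75
```

{"name": "jog_arm", "arguments": {"commands": [{"rx": 0, "ry": 0, "rz": 0, "tx": -0.5, "ty": -0.5, "tz": 4.5, "grip": -1}, {"rx": 0, "ry": 0, "rz": 0, "tx": -1.5, "ty": -1, "tz": 9, "grip": -1}, {"rx": 0, "ry": 0, "rz": 0, "tx": -2.5, "ty": -1.6, "tz": 12, "grip": -1}, {"rx": 0.695, "ry": -0.054, "rz": -0.11, "tx": -3.4, "ty": -1.6, "tz": 12.1, "grip": -1}, {"rx": 0.695, "ry": -0.054, "rz": -0.11, "tx": -3.4, "ty": -1.6, "tz": 12.1, "grip": -1}, {"rx": 0.695, "ry": -0.054, "rz": -0.11, "tx": -3.4, "ty": -1.6, "tz": 12.1, "grip": -1}, {"rx": 0.695, "ry": -0.054, "rz": -0.11, "tx": -3.4, "ty": -1.6, "tz": 12.1, "grip": -1}, {"rx": 0.695, "ry": -0.054, "rz": -0.11, "tx": -3.4, "ty": -1.6, "tz": 12.1, "grip": -1}, {"rx": 1.304, "ry": -0.104, "rz": -0.097, "tx": -3.4, "ty": -1, "tz": 13.1, "grip": -1}, {"rx": 1.304, "ry": -0.104, "rz": -0.097, "tx": -3.4, "ty": -1, "tz": 13.1, "grip": -1}, {"rx": 1.304, "ry": -0.104, "rz": -0.097, "tx": -3.4, "ty": -1, "tz": 13.1, "grip": -1}, {"rx": 1.304, "ry": -0.104, "rz": -0.097, "tx": -3.4, "ty": -1, "tz": 13.1, "grip": -1}, {"rx": 1.304, "ry": -0.104, "rz": -0.097, "tx": -3.4, "ty": -1, "tz": 13.1, "grip": -1}, {"rx": 1.304, "ry": -0.104, "rz": -0.097, "tx": -3.4, "ty": -1, "tz": 13.1, "grip": -1}]}}

```text
clock: 28.05
eef_pos: [0.5006, 0.0176, 0.142]
orientation: [-179.5, -74.7, 81.7]
ft_force: [0.3, 0.3, -3.9]
grip_width: 0.0553
gripper_force: 67.3
```

Run:
```python
from h import *
st()
Rt,P=RT2(-8,75)
for z in (.062,.058): cmd(gp([.50,.0,z],Rt),Rt)
```

```text
{'clock': 28.05, 'qpos': [2.089, 40.227, 35.875, 112.485, -73.714, 106.513, 66.731], 'eef_pos': [0.501, 0.018, 0.142], 'orientation': [-179.491, -74.707, 81.705], 'ft_force': [0.295, 0.329, -3.9], 'grip_width': 0.055, 'gripper_force': 67.298}
rx 0.005 ry -0.003 rz -0.003 tx 0.20 ty 0.06 tz -8.49 ang 0
rx 0.005 ry -0.003 rz -0.003 tx 0.20 ty 0.06 tz -8.89 ang 0
```

{"name": "jog_arm", "arguments": {"commands": [{"rx": 0, "ry": 0, "rz": 0, "tx": 0.2, "ty": 0, "tz": -4, "grip": -1}, {"rx": 0, "ry": 0, "rz": 0, "tx": 0.2, "ty": 0, "tz": -7.5, "grip": -1}, {"rx": 0, "ry": 0, "rz": 0, "tx": 0.2, "ty": 0, "tz": -8.4, "grip": -1}, {"rx": 0, "ry": 0, "rz": 0, "tx": 0.2, "ty": 0, "tz": -8.7, "grip": -1}, {"rx": 0, "ry": 0, "rz": 0, "tx": 0.2, "ty": 0, "tz": -8.9, "grip": -1}, {"rx": 0, "ry": 0, "rz": 0, "tx": 0.2, "ty": 0, "tz": -8.9, "grip": -1}]}}

```text
clock: 28.65
eef_pos: [0.5032, 0.0181, 0.0553]
orientation: [179.6, -74.9, 82.6]
ft_force: [0.1, -0.3, -3.7]
grip_width: 0.0557
gripper_force: 67.2
```

{"name": "jog_arm", "arguments": {"commands": [{"rx": 0, "ry": 0, "rz": 0, "tx": 0, "ty": 0, "tz": -0.2, "grip": -1}, {"rx": 0, "ry": 0, "rz": 0, "tx": 0, "ty": 0, "tz": -0.4, "grip": -1}, {"rx": 0, "ry": 0, "rz": 0, "tx": 0, "ty": 0, "tz": -0.4, "grip": -1}]}}

```text
clock: 28.95
eef_pos: [0.5031, 0.0178, 0.0525]
orientation: [179.6, -75.1, 82.6]
ft_force: [-1.2, -3.6, 11.2]
grip_width: 0.0554
gripper_force: 68.3
```

Contact is felt. I release and back off.

{"name": "jog_arm", "arguments": {"commands": [{"rx": 0, "ry": 0, "rz": 0, "tx": 0, "ty": 0, "tz": 0.15, "grip": 0.9}, {"rx": 0, "ry": 0, "rz": 0, "tx": 0, "ty": 0, "tz": 0.15, "grip": 1}, {"rx": 0, "ry": 0, "rz": 0, "tx": 0, "ty": 0, "tz": 0.15, "grip": 1}, {"rx": 0, "ry": 0, "rz": 0, "tx": 0, "ty": 0, "tz": 0.15, "grip": 1}, {"rx": 0, "ry": 0, "rz": 0, "tx": 0, "ty": 0, "tz": 0.15, "grip": 1}, {"rx": 0, "ry": 0, "rz": 0, "tx": 0.3, "ty": -4, "tz": 1.2, "grip": 1}, {"rx": 0, "ry": 0, "rz": 0, "tx": 0.9, "ty": -8, "tz": 2.5, "grip": 1}, {"rx": 0, "ry": 0, "rz": 0, "tx": 0.9, "ty": -9, "tz": 7, "grip": 1}, {"rx": 0, "ry": 0, "rz": 0, "tx": 0.9, "ty": -9, "tz": 12, "grip": 1}, {"rx": 0, "ry": 0, "rz": 0, "tx": 0.9, "ty": -9, "tz": 16, "grip": 1}]}}

```text
clock: 29.95
eef_pos: [0.5114, -0.0726, 0.2116]
orientation: [-179.8, -74.9, 82.0]
ft_force: [0.6, -0.4, -0.4]
grip_width: 0.0853
gripper_force: 0.0
```

Run:
```python
from h import *
st()
Rt,P=RT2(-5,0); cmd([.45,-.08,.25],Rt)
```

```text
{'clock': 29.95, 'qpos': [8.37, 39.237, 38.924, 102.748, -70.014, 115.221, 60.672], 'eef_pos': [0.511, -0.073, 0.212], 'orientation': [-179.792, -74.898, 81.955], 'ft_force': [0.587, -0.432, -0.394], 'grip_width': 0.085, 'gripper_force': 0.0}
rx -1.299 ry 0.145 rz 0.043 tx -6.14 ty -0.74 tz 3.84 ang 75
```

{"name": "jog_arm", "arguments": {"commands": [{"rx": -1.299, "ry": 0.145, "rz": 0.043, "tx": -6.1, "ty": -0.7, "tz": 3.8, "grip": 1}, {"rx": -1.299, "ry": 0.145, "rz": 0.043, "tx": -6.1, "ty": -0.7, "tz": 3.8, "grip": 1}, {"rx": -1.299, "ry": 0.145, "rz": 0.043, "tx": -6.1, "ty": -0.7, "tz": 3.8, "grip": 1}, {"rx": -1.299, "ry": 0.145, "rz": 0.043, "tx": -6.1, "ty": -0.7, "tz": 3.8, "grip": 1}, {"rx": -1.299, "ry": 0.145, "rz": 0.043, "tx": -6.1, "ty": -0.7, "tz": 3.8, "grip": 1}, {"rx": -1.299, "ry": 0.145, "rz": 0.043, "tx": -6.1, "ty": -0.7, "tz": 3.8, "grip": 1}, {"rx": -1.299, "ry": 0.145, "rz": 0.043, "tx": -6.1, "ty": -0.7, "tz": 3.8, "grip": 1}, {"rx": -1.299, "ry": 0.145, "rz": 0.043, "tx": -6.1, "ty": -0.7, "tz": 3.8, "grip": 1}, {"rx": -1.299, "ry": 0.145, "rz": 0.043, "tx": -6.1, "ty": -0.7, "tz": 3.8, "grip": 1}, {"rx": -1.299, "ry": 0.145, "rz": 0.043, "tx": -6.1, "ty": -0.7, "tz": 3.8, "grip": 1}, {"rx": -1.299, "ry": 0.145, "rz": 0.043, "tx": -6.1, "ty": -0.7, "tz": 3.8, "grip": 1}, {"rx": -1.299, "ry": 0.145, "rz": 0.043, "tx": -6.1, "ty": -0.7, "tz": 3.8, "grip": 1}]}}

```text
clock: 31.15
eef_pos: [0.4501, -0.0798, 0.2474]
orientation: [-179.9, -0.1, 84.9]
ft_force: [-0.5, -0.9, 0.7]
grip_width: 0.0852
gripper_force: 0.0
```

```bash
cat >> h.py <<'E'
def punch(f,guess,rad=.075):
    """bright low-saturation bar + coloured mark"""
    return blob(f,.011,guess,(0,0,150),(180,60,255),rad)
def ascii(f,cs,z,n=24,pitch=.006):
    """coarse value/saturation map of a world square (rows: +x at top, cols: +y at left)"""
    hsv=cv2.cvtColor(f["color"],cv2.COLOR_BGR2HSV)
    for i in range(n):
        s=""
        for j in range(n):
            u,v=proj(f,[cs[0]+(n/2-i)*pitch,cs[1]+(n/2-j)*pitch,z]); u,v=int(u),int(v)
            if 0<=u<640 and 0<=v<480:
                H,S,V=hsv[v,u]; s+=("%X"%(V//16))+("y" if 20<=H<32 and S>110 else "w" if S>60 else ".")
            else: s+="  "
        print(s)
E
python3 - <<'E'
from h import *
import pickle
st(); f=grab_frame("wrist"); save(f,"w11"); pickle.dump(f,open("w11.pkl","wb"))
ascii(f,[.5,.0],.08,18,.006)
blob(f,.08,[.5,.0,.08],(8,40,60),(35,255,255),.08)
punch(f,[.448,-.155,.011])
E
```

```text
{'clock': 31.15, 'qpos': [-33.628, -7.111, 35.643, 109.43, 4.126, 76.475, -4.264], 'eef_pos': [0.45, -0.08, 0.247], 'orientation': [-179.911, -0.121, 84.903], 'ft_force': [-0.469, -0.888, 0.726], 'grip_width': 0.085, 'gripper_force': 0.0}
7.7.7.7.8.7.7.7.6.6.5.5.5.5.5.6.5.5.
7.7.7.7.8.7.7.6.5.6.6.6.6.5.5.5.5.5.
6.7.7.7.7.6.6.6.5.6.6.6.5.5.5.5.5.5.
7.7.7.7.7.6.6.5.6.6.5.5.5.5.4.5.5.5.
7.7.7.6.6.6.6.5.5.6.5.5.5.5.5.5.5.5.
7.7.6.6.6.6.6.9wDwFwFwFwFwFw9w3.5.6.
6.6.6.6.6.6.5.Fw6w8w8w8w8w8w8wAw3.4.
6.5.6.6.5.7.5.Cw5w6w8w8w8w8w8wF.3.4.
6.6.6.6.6.6.6.4wCwCwBwFwFwFw9wFw4.4.
6.6.6.6.6.6.Aw5wCwBwFwFwFwFw9wFw4.6.
6.6.6.5.5.6.Fw5wCwCwFwFwFwFw9wEw4.6.
6.6.5.6.6.6.Ew6wCwCwFwFwFwFw8wDw3.6.
7.6.6.6.6.7.FwCwDwCwCwCwCwCw8w3.4.6.
6.6.6.6.6.6.FwFwFwCw8wDwDwDwBw3.3.5.
6.6.6.6.5.6.5.AyFy8wCy9wFwFwFw5.5.6.
6.7.6.6.6.6.5.5.5.5.5.5.4.6.5.5.5.6.
7.6.6.6.5.6.5.5.5.5.5.5.5.5.6.6.6.6.
6.6.6.6.5.6.5.5.5.5.6.6.5.5.6.6.5.6.
centre [496.3  -9. ] size [57.  59.4] ang 82.0 box [[463.0, -33.0], [522.0, -41.0], [530.0, 15.0], [471.0, 23.0]]
centre [ 450.  -126.5] size [63.   9.5] ang 84.9 box [[443.0, -157.0], [452.0, -158.0], [458.0, -95.0], [448.0, -95.0]]
```

The map shows a bright rim around a darker interior, so the pot stands mouth-up at about (0.498, -0.010). Next is the yellow punch.

Run:
```python
from h import *
Rt,P=RT2(-5,0)
for z in (.05,.003): cmd([.4505,-.131,z],Rt)
```

```text
rx -0.002 ry -0.001 rz 0.002 tx 0.04 ty -5.09 tz -19.74 ang 0
rx -0.002 ry -0.001 rz 0.002 tx 0.04 ty -5.09 tz -24.44 ang 0
```

{"name": "jog_arm", "arguments": {"commands": [{"rx": 0, "ry": 0, "rz": 0, "tx": 0, "ty": -5.1, "tz": 0, "grip": 0}, {"rx": 0, "ry": 0, "rz": 0, "tx": 0, "ty": -5.1, "tz": -5, "grip": 0}, {"rx": 0, "ry": 0, "rz": 0, "tx": 0, "ty": -5.1, "tz": -10, "grip": 0}, {"rx": 0, "ry": 0, "rz": 0, "tx": 0, "ty": -5.1, "tz": -15, "grip": 0}, {"rx": 0, "ry": 0, "rz": 0, "tx": 0, "ty": -5.1, "tz": -19.7, "grip": 0}, {"rx": 0, "ry": 0, "rz": 0, "tx": 0, "ty": -5.1, "tz": -22.5, "grip": 0}, {"rx": 0, "ry": 0, "rz": 0, "tx": 0, "ty": -5.1, "tz": -24.3, "grip": 0}, {"rx": 0, "ry": 0, "rz": 0, "tx": 0, "ty": -5.1, "tz": -24.3, "grip": 0}, {"rx": 0, "ry": 0, "rz": 0, "tx": 0, "ty": -5.1, "tz": -24.3, "grip": -1}, {"rx": 0, "ry": 0, "rz": 0, "tx": 0, "ty": -5.1, "tz": -24.3, "grip": -1}, {"rx": 0, "ry": 0, "rz": 0, "tx": 0, "ty": -5.1, "tz": -24.3, "grip": -1}, {"rx": 0, "ry": 0, "rz": 0, "tx": 0, "ty": -5.1, "tz": -24.3, "grip": -1}, {"rx": 0, "ry": 0, "rz": 0, "tx": 0, "ty": -5.1, "tz": -24.3, "grip": -1}]}}

```text
clock: 32.5
eef_pos: [0.4515, -0.1303, 0.0061]
orientation: [179.9, -0.1, 85.0]
ft_force: [-1.9, -2.3, 6.1]
grip_width: 0.0084
gripper_force: 58.9
```

Run:
```python
from h import *
st()
pot=np.array([.498,-.010])
for t,z in ((0,.15),(40,.19),(75,.19)):
    Rt,P=RT2(-8,t); g=np.array([*(pot+P[:2,:2]@[-.009,.008]),z])
    cmd(g+Rt.apply([0,0,.0025]),Rt)
```

```text
{'clock': 32.5, 'qpos': [-25.831, 15.637, 40.775, 123.166, -14.348, 45.682, 19.003], 'eef_pos': [0.452, -0.13, 0.006], 'orientation': [179.899, -0.059, 85.01], 'ft_force': [-1.862, -2.346, 6.056], 'grip_width': 0.008, 'gripper_force': 58.936}
rx -0.001 ry 0.002 rz -0.053 tx 3.87 ty 12.94 tz 14.14 ang 3
rx 0.693 ry -0.077 rz -0.050 tx 3.89 ty 13.10 tz 18.20 ang 40
rx 1.300 ry -0.146 rz -0.044 tx 3.90 ty 13.18 tz 18.32 ang 75
```

{"name": "jog_arm", "arguments": {"commands": [{"rx": 0, "ry": 0, "rz": 0, "tx": 0, "ty": 0, "tz": 2, "grip": -1}, {"rx": 0, "ry": 0, "rz": 0, "tx": 0, "ty": 0, "tz": 6, "grip": -1}, {"rx": 0, "ry": 0, "rz": 0, "tx": 0, "ty": 0, "tz": 8, "grip": -1}, {"rx": 0, "ry": 0, "rz": 0, "tx": 0, "ty": 0, "tz": 8, "grip": -1}]}}

```text
clock: 32.9
eef_pos: [0.453, -0.13, 0.0881]
orientation: [179.7, -0.1, 85.0]
ft_force: [-0.1, 0.6, -0.4]
grip_width: 0.0081
gripper_force: 58.9
```

Run:
```python
from h import *
import pickle
st(); f=grab_frame("wrist"); save(f,"w12"); pickle.dump(f,open("w12.pkl","wb"))
s=ctrl.get_state(); p=np.array(s["eef_pos"])
hsv=cv2.cvtColor(f["color"],cv2.COLOR_BGR2HSV)
m=cv2.inRange(hsv,(0,0,150),(180,60,255)); 
for lab,pt in (("left end",p+[.003,.034,0]),("grip",p),("right end",p+[-.007,-.084,0])): print(lab,np.round(proj(f,pt)))
blob(f,p[2],p+[0,.02,0],(0,0,120),(180,60,255),.05)
# yellow mark
y=cv2.inRange(hsv,(20,150,150),(32,255,255)); 
n,l,st_,c=cv2.connectedComponentsWithStats(y)
print([(st_[i].tolist(),np.round(c[i]).tolist()) for i in range(1,n) if st_[i][4]>20 ])
```

```text
{'clock': 32.9, 'qpos': [-30.592, 6.156, 44.071, 119.744, -5.422, 55.631, 11.384], 'eef_pos': [0.453, -0.13, 0.088], 'orientation': [179.662, -0.148, 85.028], 'ft_force': [-0.108, 0.58, -0.417], 'grip_width': 0.008, 'gripper_force': 58.864}
left end [314. 238.]
grip [314. 306.]
right end [315. 440.]
centre [ 456.8 -115. ] size [42.6 94.9] ang 10.9 box [[427.0, -72.0], [445.0, -166.0], [487.0, -157.0], [469.0, -64.0]]
[([386, 91, 17, 3, 22], [395.0, 92.0]), ([363, 100, 34, 3, 44], [380.0, 101.0]), ([583, 175, 57, 183, 1076], [614.0, 274.0]), ([594, 195, 46, 151, 2655], [624.0, 286.0]), ([546, 342, 94, 90, 906], [591.0, 376.0]), ([553, 357, 87, 87, 1763], [589.0, 393.0]), ([303, 366, 23, 22, 454], [314.0, 377.0]), ([573, 399, 67, 55, 1683], [605.0, 424.0]), ([609, 446, 31, 31, 205], [620.0, 458.0]), ([623, 447, 17, 14, 30], [632.0, 453.0]), ([581, 451, 35, 29, 95], [600.0, 463.0]), ([626, 464, 12, 13, 42], [632.0, 469.0])]
```

Run:
```python
from h import *
pot=np.array([.498,-.010])
for t,z in ((0,.19),(40,.20),(75,.20)):
    Rt,P=RT2(-8,t); g=np.array([*(pot+P[:2,:2]@[-.009,.008]),z])
    cmd(g+Rt.apply([0,0,.0025]),Rt)
```

```text
rx -0.002 ry 0.004 rz -0.053 tx 3.82 ty 12.87 tz 10.10 ang 3
rx 0.692 ry -0.075 rz -0.050 tx 3.84 ty 13.03 tz 11.16 ang 40
rx 1.299 ry -0.144 rz -0.043 tx 3.86 ty 13.11 tz 11.29 ang 75
```

{"name": "jog_arm", "arguments": {"commands": [{"rx": 0, "ry": 0, "rz": 0, "tx": 0, "ty": 0, "tz": 5, "grip": -1}, {"rx": 0, "ry": 0, "rz": 0, "tx": 0, "ty": 0, "tz": 10, "grip": -1}, {"rx": 0.692, "ry": -0.075, "rz": -0.05, "tx": 3.8, "ty": 13, "tz": 11.2, "grip": -1}, {"rx": 0.692, "ry": -0.075, "rz": -0.05, "tx": 3.8, "ty": 13, "tz": 11.2, "grip": -1}, {"rx": 0.692, "ry": -0.075, "rz": -0.05, "tx": 3.8, "ty": 13, "tz": 11.2, "grip": -1}, {"rx": 0.692, "ry": -0.075, "rz": -0.05, "tx": 3.8, "ty": 13, "tz": 11.2, "grip": -1}, {"rx": 0.692, "ry": -0.075, "rz": -0.05, "tx": 3.8, "ty": 13, "tz": 11.2, "grip": -1}, {"rx": 1.299, "ry": -0.144, "rz": -0.043, "tx": 3.9, "ty": 13.1, "tz": 11.3, "grip": -1}, {"rx": 1.299, "ry": -0.144, "rz": -0.043, "tx": 3.9, "ty": 13.1, "tz": 11.3, "grip": -1}, {"rx": 1.299, "ry": -0.144, "rz": -0.043, "tx": 3.9, "ty": 13.1, "tz": 11.3, "grip": -1}, {"rx": 1.299, "ry": -0.144, "rz": -0.043, "tx": 3.9, "ty": 13.1, "tz": 11.3, "grip": -1}, {"rx": 1.299, "ry": -0.144, "rz": -0.043, "tx": 3.9, "ty": 13.1, "tz": 11.3, "grip": -1}, {"rx": 1.299, "ry": -0.144, "rz": -0.043, "tx": 3.9, "ty": 13.1, "tz": 11.3, "grip": -1}, {"rx": 1.299, "ry": -0.144, "rz": -0.043, "tx": 3.9, "ty": 13.1, "tz": 11.3, "grip": -1}]}}

```text
clock: 34.35
eef_pos: [0.4899, 0.0014, 0.1985]
orientation: [179.9, -74.7, 82.4]
ft_force: [-0.2, -0.3, 0.0]
grip_width: 0.0083
gripper_force: 59.0
```

```bash
cat >> h.py <<'E'
def yel(f,lo=(18,120,120),hi=(32,255,255),roi=None,mn=8):
    m=cv2.inRange(cv2.cvtColor(f["color"],cv2.COLOR_BGR2HSV),lo,hi)
    n,l,s,c=cv2.connectedComponentsWithStats(m)
    return [(s[i].tolist(),np.round(c[i],1).tolist()) for i in range(1,n) if s[i][4]>=mn and (roi is None or (roi[0]<c[i][0]<roi[2] and roi[1]<c[i][1]<roi[3]))]
E
python3 - <<'E'
from h import *
import pickle
st()
pot=np.array([.498,-.010])
s=ctrl.get_state(); Rm=R.from_euler('xyz',s["orientation"],degrees=True); g=np.array(s["eef_pos"])-Rm.apply([0,0,.0025])
f=grab_frame("scene"); pickle.dump(f,open("s13.pkl","wb")); save(f,"s13")
for lab,d in (("top end",.033),("grip",0),("mark",-.038),("bottom",-.085)):
    q=g+Rm.apply([d,0,0]); print(lab,np.round(q,3),np.round(proj(f,q)))
print("potmouth",np.round(proj(f,[*pot,.08])))
u,v=map(int,proj(f,g+Rm.apply([-.038,0,0])))
print(yel(f,roi=(u-30,v-30,u+30,v+30),mn=3))
hsv=cv2.cvtColor(f["color"],cv2.COLOR_BGR2HSV)
for r in range(v-15,v+45,3): print(r,' '.join("%d/%d/%d"%tuple(hsv[r,c]) for c in range(u-12,u+14,3)))
for t,z in ((75,.14),(75,.10)):
    Rt,P=RT2(-8,t); cmd(np.array([*(pot+P[:2,:2]@[-.009,.008]),z])+Rt.apply([0,0,.0025]),Rt)
E
```

```text
{'clock': 34.35, 'qpos': [0.541, 35.183, 40.47, 112.22, -71.499, 110.105, 62.774], 'eef_pos': [0.49, 0.001, 0.198], 'orientation': [179.925, -74.729, 82.365], 'ft_force': [-0.182, -0.335, 0.033], 'grip_width': 0.008, 'gripper_force': 58.975}
top end [0.491 0.008 0.231] [283. 163.]
grip [ 0.49  -0.001  0.199] [286. 178.]
mark [ 0.488 -0.011  0.162] [289. 195.]
bottom [ 0.487 -0.023  0.117] [292. 216.]
potmouth [293. 228.]
[([285, 192, 7, 6, 37], [288.3, 194.7])]
180 16/107/160 16/108/158 108/33/78 107/35/65 105/15/104 107/41/44 107/36/49 106/34/83 105/36/84
183 15/116/121 16/106/163 135/9/57 110/42/54 100/15/102 105/15/134 105/13/120 107/22/82 107/28/64
186 15/104/157 15/115/124 90/3/93 103/17/103 103/17/108 103/17/108 105/19/108 105/16/95 105/21/74
189 15/110/114 16/114/116 14/55/88 107/23/99 110/26/60 15/101/134 17/104/170 10/16/48 105/39/39
192 24/78/204 20/88/148 15/115/115 107/31/57 21/149/123 23/149/147 18/87/144 15/114/98 15/111/115
195 24/75/210 24/67/224 18/102/127 22/155/150 23/168/187 23/168/184 16/100/110 16/111/119 15/109/98
198 25/65/220 25/64/222 23/73/133 15/113/111 21
[... 674 characters left out ...]
15/105 42/13/101
222 38/6/180 30/4/171 60/6/83 53/10/104 42/12/105 18/48/138 19/65/200 20/65/238 20/40/127
225 30/3/81 45/10/101 19/57/176 19/67/203 17/88/171 16/90/142 17/90/156 17/86/172 17/86/175
228 36/12/106 20/63/247 17/91/148 17/89/140 16/87/149 17/92/142 17/90/156 17/91/146 17/86/172
231 23/91/149 17/91/179 17/76/221 18/79/197 17/89/149 16/91/143 16/89/155 17/91/145 16/87/167
234 36/12/107 21/125/157 21/109/187 17/87/158 20/65/249 17/91/149 17/81/202 17/84/192 16/89/149
237 38/10/106 17/86/171 18/103/149 22/128/175 18/92/181 16/90/156 16/90/144 19/107/150 22/131/166
rx 0.004 ry 0.001 rz -0.006 tx 0.06 ty -0.01 tz -5.98 ang 0
rx 0.004 ry 0.001 rz -0.006 tx 0.06 ty -0.01 tz -9.98 ang 0
```

The mark appears at (288,195), as predicted, and the punch bar ends at row 216, above the pot mouth at (293,228). I lower it in.

{"name": "jog_arm", "arguments": {"commands": [{"rx": 0, "ry": 0, "rz": 0, "tx": 0.05, "ty": 0, "tz": -3, "grip": -1}, {"rx": 0, "ry": 0, "rz": 0, "tx": 0.05, "ty": 0, "tz": -6, "grip": -1}, {"rx": 0, "ry": 0, "rz": 0, "tx": 0.05, "ty": 0, "tz": -8, "grip": -1}, {"rx": 0, "ry": 0, "rz": 0, "tx": 0.05, "ty": 0, "tz": -9.8, "grip": -1}, {"rx": 0, "ry": 0, "rz": 0, "tx": 0.05, "ty": 0, "tz": -9.8, "grip": -1}]}}

```text
clock: 34.9
eef_pos: [0.4901, 0.0024, 0.0996]
orientation: [-179.8, -74.8, 82.2]
ft_force: [-0.8, -0.4, 0.4]
grip_width: 0.0083
gripper_force: 59.0
```

{"name": "jog_arm", "arguments": {"commands": [{"rx": 0, "ry": 0, "rz": 0, "tx": 0, "ty": 0, "tz": 0, "grip": -0.5}, {"rx": 0, "ry": 0, "rz": 0, "tx": 0, "ty": 0, "tz": 0, "grip": -0.4}, {"rx": 0, "ry": 0, "rz": 0, "tx": 0, "ty": 0, "tz": 0, "grip": -0.4}, {"rx": 0, "ry": 0, "rz": 0, "tx": 0, "ty": 0, "tz": 0, "grip": -0.4}, {"rx": 0, "ry": 0, "rz": 0, "tx": 0.2, "ty": -2, "tz": 0.8, "grip": -0.4}, {"rx": 0, "ry": 0, "rz": 0, "tx": 0.6, "ty": -6, "tz": 2, "grip": -0.4}, {"rx": 0, "ry": 0, "rz": 0, "tx": 1.0, "ty": -9, "tz": 5, "grip": -0.4}, {"rx": 0, "ry": 0, "rz": 0, "tx": 1, "ty": -12, "tz": 9, "grip": -0.4}, {"rx": 0, "ry": 0, "rz": 0, "tx": 1, "ty": -14, "tz": 13, "grip": -0.4}]}}

```text
clock: 35.8
eef_pos: [0.4997, -0.1405, 0.2305]
orientation: [-179.2, -74.8, 81.4]
ft_force: [0.8, 1.0, -0.4]
grip_width: 0.0252
gripper_force: 0.0
```

Run:
```python
from h import *
import pickle
st()
f=grab_frame("scene"); pickle.dump(f,open("s14.pkl","wb")); save(f,"s14")
print("potmouth",np.round(proj(f,[.498,-.01,.08])),"expected mark in pot around",np.round(proj(f,[.495,-.01,.08])))
print(yel(f,(18,130,100),(30,255,255),roi=(240,170,345,310),mn=4))
hsv=cv2.cvtColor(f["color"],cv2.COLOR_BGR2HSV)
for r in range(195,236,3): print(r,' '.join("%3d/%3d"%(hsv[r,c][1],hsv[r,c][2]) for c in range(270,318,3)))
Rt,P=RT2(-5,0); cmd([.458,-.22,.25],Rt)
```

```text
{'clock': 35.8, 'qpos': [17.231, 40.035, 35.638, 96.237, -65.974, 118.735, 59.228], 'eef_pos': [0.5, -0.14, 0.23], 'orientation': [-179.213, -74.823, 81.432], 'ft_force': [0.766, 1.028, -0.381], 'grip_width': 0.025, 'gripper_force': 0.0}
potmouth [293. 228.] expected mark in pot around [292. 228.]
[([338, 199, 5, 15, 25], [340.0, 205.6]), ([337, 215, 3, 8, 9], [337.9, 218.2]), ([301, 236, 5, 2, 5], [303.0, 236.4]), ([301, 258, 4, 2, 4], [302.5, 258.5])]
195  71/200  88/198  73/220  64/234 102/135 110/118 109/119 113/120  97/118 110/127 109/105 117/ 98 114/105 115/106 109/105  13/157
198  73/212 104/197  62/230  62/231  74/142 112/118 110/116 111/117  97/113 111/124 112/107 115/104 115/100 114/103 111/106  11/157
201  80/198  68/213  57/240  67/206  71/ 94 105/117 111/115 113/115 104/113 109/117 114/101 110/104 109/110 106/123 109/124  10/154
204  61/240  65/222 102/133 107/126  88/101  15/ 85  10/102  76/114 110/118 112/121 108/118 108/118  65/110  13/120  15/121  10/157
207 110/144  98/145 110/139  93/148   9/ 58   9/ 59  10/105  12/107   7/106  77/122  65/125  14/113   9/111   9/11
[... 566 characters left out ...]
  5/190   4/180   5/144   6/159   7/116  48/148  63/208  63/247  40/134  12/106   7/105  10/107  10/104  13/102
225   5/188   6/182   3/ 88  12/108  34/156   5/163  31/162  90/151  87/165  83/181  83/184  69/217  10/105  10/100  15/105 106/159
228   2/108  12/107  11/112  59/255  89/157   4/173   5/160  91/152  87/164  88/154  84/182  88/174  68/242  62/177 102/138 118/203
231   5/109  12/109  89/158  90/188  74/230  51/205   5/160  90/151  86/164  90/155  81/191  78/212  75/221  87/173  50/112 130/143
234   9/110  11/113  13/115 121/166 105/196  87/168  59/255  85/159  78/212  81/201  89/158  89/152  99/167 131/156  18/114  12/109
rx -1.293 ry 0.151 rz 0.042 tx -4.22 ty -7.51 tz 1.30 ang 75
```

A grey bar protrudes from the pot mouth at about (285,210-231), so the yellow punch stands in the pot. Now the blue one.

{"name": "jog_arm", "arguments": {"commands": [{"rx": -1.293, "ry": 0.151, "rz": 0.042, "tx": -4.2, "ty": -9, "tz": 1.3, "grip": 0}, {"rx": -1.293, "ry": 0.151, "rz": 0.042, "tx": -4.2, "ty": -9, "tz": 1.3, "grip": 0}, {"rx": -1.293, "ry": 0.151, "rz": 0.042, "tx": -4.2, "ty": -9, "tz": 1.3, "grip": 0}, {"rx": -1.293, "ry": 0.151, "rz": 0.042, "tx": -4.2, "ty": -9, "tz": 1.3, "grip": 0}, {"rx": -1.293, "ry": 0.151, "rz": 0.042, "tx": -4.2, "ty": -9, "tz": 1.3, "grip": 0}, {"rx": -1.293, "ry": 0.151, "rz": 0.042, "tx": -4.2, "ty": -9, "tz": 1.3, "grip": 0}, {"rx": -1.293, "ry": 0.151, "rz": 0.042, "tx": -4.2, "ty": -9, "tz": 1.3, "grip": 0}, {"rx": -1.293, "ry": 0.151, "rz": 0.042, "tx": -4.2, "ty": -9, "tz": 1.3, "grip": 0}, {"rx": -1.293, "ry": 0.151, "rz": 0.042, "tx": -4.2, "ty": -9, "tz": 1.3, "grip": 0}, {"rx": -1.293, "ry": 0.151, "rz": 0.042, "tx": -4.2, "ty": -9, "tz": 1.3, "grip": 0}, {"rx": -1.293, "ry": 0.151, "rz": 0.042, "tx": -4.2, "ty": -9, "tz": 1.3, "grip": 0}]}}

```text
clock: 36.95
eef_pos: [0.4579, -0.2278, 0.2428]
orientation: [-179.7, -0.5, 84.8]
ft_force: [0.4, 0.1, 0.1]
grip_width: 0.0425
gripper_force: 0.0
```

Run:
```python
from h import *
import pickle
st(); f=grab_frame("wrist"); save(f,"w15"); pickle.dump(f,open("w15.pkl","wb"))
print(np.round(proj(f,[.4623,-.2276,.011])),np.round(proj(f,[.4529,-.3453,.011])))
hsv=cv2.cvtColor(f["color"],cv2.COLOR_BGR2HSV)
c,r=blob(f,.011,[.459,-.255,.011],(0,0,120),(180,60,255),.045)
b=yel(f,(100,120,80),(125,255,255),mn=20); print(b)
for s,c in b: print(hit(f,*c,.011))
```

```text
{'clock': 36.95, 'qpos': [-28.847, 1.97, 52.677, 103.624, -2.039, 75.658, 19.18], 'eef_pos': [0.458, -0.228, 0.243], 'orientation': [-179.688, -0.537, 84.846], 'ft_force': [0.398, 0.096, 0.073], 'grip_width': 0.043, 'gripper_force': 0.0}
[320. 203.] [321. 298.]
centre [ 459.9 -259.8] size [64.5 10.5] ang 84.9 box [[452.0, -291.0], [462.0, -292.0], [468.0, -228.0], [457.0, -227.0]]
[([316, 258, 10, 10, 91], [320.4, 262.8])]
[ 0.45627812 -0.29919435  0.011     ]
```

Run:
```python
from h import *
Rt,P=RT2(-5,0); cmd([.4594,-.2634,.004],Rt)
```

```text
rx -0.009 ry -0.005 rz 0.005 tx 0.19 ty -3.43 tz -23.87 ang 1
```

{"name": "jog_arm", "arguments": {"commands": [{"rx": -0.009, "ry": -0.005, "rz": 0.005, "tx": 0.15, "ty": -3.45, "tz": -2, "grip": 0}, {"rx": -0.009, "ry": -0.005, "rz": 0.005, "tx": 0.15, "ty": -3.45, "tz": -6, "grip": 0}, {"rx": -0.009, "ry": -0.005, "rz": 0.005, "tx": 0.15, "ty": -3.45, "tz": -11, "grip": 0}, {"rx": -0.009, "ry": -0.005, "rz": 0.005, "tx": 0.15, "ty": -3.45, "tz": -16, "grip": 0}, {"rx": -0.009, "ry": -0.005, "rz": 0.005, "tx": 0.15, "ty": -3.45, "tz": -20, "grip": 0}, {"rx": -0.009, "ry": -0.005, "rz": 0.005, "tx": 0.15, "ty": -3.45, "tz": -23, "grip": 0}, {"rx": -0.009, "ry": -0.005, "rz": 0.005, "tx": 0.15, "ty": -3.45, "tz": -23.9, "grip": 0}, {"rx": -0.009, "ry": -0.005, "rz": 0.005, "tx": 0.15, "ty": -3.45, "tz": -23.9, "grip": 0}, {"rx": -0.009, "ry": -0.005, "rz": 0.005, "tx": 0.15, "ty": -3.45, "tz": -23.9, "grip": -1}, {"rx": -0.009, "ry": -0.005, "rz": 0.005, "tx": 0.15, "ty": -3.45, "tz": -23.9, "grip": -1}, {"rx": -0.009, "ry": -0.005, "rz": 0.005, "tx": 0.15, "ty": -3.45, "tz": -23.9, "grip": -1}, {"rx": -0.009, "ry": -0.005, "rz": 0.005, "tx": 0.15, "ty": -3.45, "tz": -23.9, "grip": -1}, {"rx": -0.009, "ry": -0.005, "rz": 0.005, "tx": 0.15, "ty": -3.45, "tz": -23.9, "grip": -1}]}}

```text
clock: 38.3
eef_pos: [0.4607, -0.2639, 0.0055]
orientation: [179.8, 0.2, 85.0]
ft_force: [-2.0, -0.6, 7.4]
grip_width: 0.0085
gripper_force: 58.7
```

{"name": "jog_arm", "arguments": {"commands": [{"rx": 0, "ry": 0, "rz": 0, "tx": 0, "ty": 0, "tz": 2, "grip": -1}, {"rx": 0, "ry": 0, "rz": 0, "tx": 0, "ty": 0, "tz": 6, "grip": -1}, {"rx": 0, "ry": 0, "rz": 0, "tx": 0, "ty": 0, "tz": 11, "grip": -1}, {"rx": 0, "ry": 0, "rz": 0, "tx": 0, "ty": 0, "tz": 16, "grip": -1}, {"rx": 0, "ry": 0, "rz": 0, "tx": 0, "ty": 0, "tz": 18, "grip": -1}, {"rx": 0, "ry": 0, "rz": 0, "tx": 0, "ty": 0, "tz": 18, "grip": -1}]}}

```text
clock: 38.9
eef_pos: [0.4615, -0.2641, 0.1878]
orientation: [179.6, 0.1, 85.0]
ft_force: [-0.1, 0.7, -1.6]
grip_width: 0.0087
gripper_force: 59.0
```

Run:
```python
from h import *
import pickle
st(); f=grab_frame("top"); save(f,"t16"); pickle.dump(f,open("t16.pkl","wb"))
try: blob(f,.08,[.498,-.01,.08],(8,40,100),(35,255,255),.06)
except Exception as e: print(e)
pot=np.array([.498,-.010])
for t,z in ((40,.22),(75,.22)):
    Rt,P=RT2(-8,t); g=np.array([*(pot+P[:2,:2]@[.010,.008]),z])
    cmd(g+Rt.apply([0,0,.0025]),Rt)
```

```text
{'clock': 38.9, 'qpos': [-25.994, 8.928, 56.617, 106.248, -8.089, 68.564, 28.259], 'eef_pos': [0.461, -0.264, 0.188], 'orientation': [179.569, 0.115, 85.041], 'ft_force': [-0.05, 0.691, -1.615], 'grip_width': 0.009, 'gripper_force': 58.993}
centre [494.  -12.5] size [54.9 63.7] ang 82.4 box [[459.0, -35.0], [522.0, -44.0], [529.0, 10.0], [466.0, 19.0]]
rx 0.696 ry -0.074 rz -0.050 tx 4.86 ty 26.15 tz 3.25 ang 40
rx 1.303 ry -0.144 rz -0.043 tx 4.87 ty 26.23 tz 3.37 ang 75
```

Run:
```python
from h import *
import pickle
f=grab_frame("top"); 
hsv=cv2.cvtColor(f["color"],cv2.COLOR_BGR2HSV)
for r in range(248,278,2): print(r,' '.join("%3d/%3d"%(hsv[r,c][1],hsv[r,c][2]) for c in range(276,312,2)))
print(np.round(proj(f,[.498,-.01,.08])),np.round(proj(f,[.49,-.01,.115])))
g=pickle.load(open("s14.pkl","rb"))
for z in (.1,.11,.12): print(hit(g,283,209,z))
```

```text
248   4/231   9/116   7/150  17/123 115/202 115/197 113/196 113/196 113/197 114/195  75/255  66/254  91/251 125/191  55/ 65  14/ 56  13/ 58  10/ 51
250  10/103   8/125   9/140  10/134   7/117  30/134 105/180  59/255 112/216 112/210 115/221  71/255  46/255 132/172  28/ 55   9/ 55   9/ 57   5/ 53
252  11/113  55/138   5/147   8/122   9/117   4/115  21/119 188/186  91/163 115/227 114/222  58/255  57/255 138/166  10/ 49  15/ 52  10/ 50  14/ 55
254   7/108  81/255 117/ 76  98/189  12/106  11/119 123/180 180/171  11/118  11/116  57/144 112/226  82/255 141/146  22/ 47  10/ 51   5/ 55  14/ 55
256  30/ 94  63/255 120/189 118/220 114/229 114/233 120/145  96/ 98   7/104   7/105  13/ 97 115/226  68/255 133/113  15/ 51  10/ 50  13/ 58   9/ 58
258  91/168 128/229 113/234  98/249  35/255  34/255  54/255  55/255 111/211  52/ 84  31/ 81 116/225 111/248  97/ 79  19/ 53  10/ 49  10/ 51  10/ 77
260  12/108 133/215 130/189 116/141 121/141 129/142 139/182 127/227 119/232  90/255  17/255  30/255 122/207  56/ 64  20/ 50  10/ 78   9/ 86  14/ 92
262  14/111  19/ 81  10/ 78  23/ 88  67/110  83/105 131/165 143/
[... 548 characters left out ...]
  6/ 84   9/ 82  12/ 85  19/ 82  16/ 81   3/ 86  14/ 92   9/ 83  16/ 81  13/ 78   3/ 80  11/ 95  13/ 96  14/ 93  11/ 91  11/ 94
272   9/ 88   6/ 79   9/ 87   6/ 86   6/ 81   9/ 85  16/ 82   6/ 85   3/ 84   9/ 85   0/ 80  13/ 78  13/ 78  11/ 94  13/100   8/ 90  11/ 91   8/ 94
274   6/ 81   9/ 84  14/ 91   6/ 87   9/ 86   9/ 89   9/ 85  16/ 81   6/ 81   9/ 83   3/ 83   9/ 85   6/ 84   6/ 87  10/ 98  11/ 91   8/ 92   8/ 93
276   8/ 90   6/ 86   8/ 93   6/ 88   6/ 83   6/ 83  11/ 91  11/ 93   8/ 92   9/ 89   6/ 86   8/ 93  11/ 94  14/ 93  11/ 96  11/ 97  13/ 95   6/ 89
[290. 248.] [290. 249.]
[0.51972297 0.04827966 0.1       ]
[0.50579002 0.03137689 0.11      ]
[0.49185706 0.01447411 0.12      ]
```

Run:
```python
from h import *
pot=np.array([.498,-.010])
for t,z in ((40,.22),(80,.22)):
    Rt,P=RT2(-8,t); g=np.array([*(pot+P[:2,:2]@[.012,.001]),z])
    cmd(g+Rt.apply([0,0,.0025]),Rt)
```

```text
rx 0.695 ry -0.077 rz -0.051 tx 5.04 ty 25.38 tz 3.39 ang 40
rx 1.389 ry -0.156 rz -0.043 tx 5.05 ty 25.46 tz 3.54 ang 80
```

{"name": "jog_arm", "arguments": {"commands": [{"rx": 0, "ry": 0, "rz": 0, "tx": 0, "ty": 0, "tz": 3.4, "grip": -1}, {"rx": 0.695, "ry": -0.077, "rz": -0.051, "tx": 5, "ty": 25.4, "tz": 3.4, "grip": -1}, {"rx": 0.695, "ry": -0.077, "rz": -0.051, "tx": 5, "ty": 25.4, "tz": 3.4, "grip": -1}, {"rx": 0.695, "ry": -0.077, "rz": -0.051, "tx": 5, "ty": 25.4, "tz": 3.4, "grip": -1}, {"rx": 0.695, "ry": -0.077, "rz": -0.051, "tx": 5, "ty": 25.4, "tz": 3.4, "grip": -1}, {"rx": 0.695, "ry": -0.077, "rz": -0.051, "tx": 5, "ty": 25.4, "tz": 3.4, "grip": -1}, {"rx": 1.389, "ry": -0.156, "rz": -0.043, "tx": 5.05, "ty": 25.45, "tz": 3.5, "grip": -1}, {"rx": 1.389, "ry": -0.156, "rz": -0.043, "tx": 5.05, "ty": 25.45, "tz": 3.5, "grip": -1}, {"rx": 1.389, "ry": -0.156, "rz": -0.043, "tx": 5.05, "ty": 25.45, "tz": 3.5, "grip": -1}, {"rx": 1.389, "ry": -0.156, "rz": -0.043, "tx": 5.05, "ty": 25.45, "tz": 3.5, "grip": -1}, {"rx": 1.389, "ry": -0.156, "rz": -0.043, "tx": 5.05, "ty": 25.45, "tz": 3.5, "grip": -1}, {"rx": 1.389, "ry": -0.156, "rz": -0.043, "tx": 5.05, "ty": 25.45, "tz": 3.5, "grip": -1}, {"rx": 1.389, "ry": -0.156, "rz": -0.043, "tx": 5.05, "ty": 25.45, "tz": 3.5, "grip": -1}, {"rx": 1.389, "ry": -0.156, "rz": -0.043, "tx": 5.05, "ty": 25.45, "tz": 3.5, "grip": -1}]}}

```text
clock: 40.4
eef_pos: [0.5103, -0.0086, 0.2192]
orientation: [179.8, -79.8, 82.3]
ft_force: [0.8, 0.2, -0.4]
grip_width: 0.0086
gripper_force: 59.1
```

Run:
```python
from h import *
st()
pot=np.array([.498,-.010])
s=ctrl.get_state(); Rm=R.from_euler('xyz',s["orientation"],degrees=True); g=np.array(s["eef_pos"])-Rm.apply([0,0,.0025])
f=grab_frame("scene"); save(f,"s17")
for lab,d in (("grip",0),("mark",-.038),("bottom",-.085)):
    q=g+Rm.apply([d,0,0]); print(lab,np.round(q,3),np.round(proj(f,q)))
u,v=proj(f,g+Rm.apply([-.038,0,0])); print(yel(f,(100,100,60),(125,255,255),roi=(u-30,v-30,u+30,v+30),mn=3))
for z in (.15,.105):
    Rt,P=RT2(-8,80); cmd(np.array([*(pot+P[:2,:2]@[.012,.001]),z])+Rt.apply([0,0,.0025]),Rt)
```

```text
{'clock': 40.4, 'qpos': [3.923, 37.557, 37.513, 108.658, -74.443, 114.376, 61.175], 'eef_pos': [0.51, -0.009, 0.219], 'orientation': [179.802, -79.766, 82.318], 'ft_force': [0.771, 0.164, -0.378], 'grip_width': 0.009, 'gripper_force': 59.084}
grip [ 0.51  -0.011  0.22 ] [296. 168.]
mark [ 0.509 -0.018  0.182] [298. 185.]
bottom [ 0.508 -0.026  0.136] [300. 206.]
[([296, 184, 5, 4, 12], [298.2, 186.0])]
rx 0.004 ry 0.001 rz -0.003 tx 0.01 ty 0.02 tz -7.01 ang 0
rx 0.004 ry 0.001 rz -0.003 tx 0.01 ty 0.02 tz -11.51 ang 0
```

The mark is as predicted at (298,186). I lower it in.

{"name": "jog_arm", "arguments": {"commands": [{"rx": 0, "ry": 0, "rz": 0, "tx": 0, "ty": 0, "tz": -4, "grip": -1}, {"rx": 0, "ry": 0, "rz": 0, "tx": 0, "ty": 0, "tz": -7, "grip": -1}, {"rx": 0, "ry": 0, "rz": 0, "tx": 0, "ty": 0, "tz": -9, "grip": -1}, {"rx": 0, "ry": 0, "rz": 0, "tx": 0, "ty": 0, "tz": -10.5, "grip": -1}, {"rx": 0, "ry": 0, "rz": 0, "tx": 0, "ty": 0, "tz": -11.5, "grip": -1}, {"rx": 0, "ry": 0, "rz": 0, "tx": 0, "ty": 0, "tz": -11.5, "grip": -1}]}}

```text
clock: 41.05
eef_pos: [0.5101, -0.0085, 0.1034]
orientation: [-179.7, -79.9, 81.8]
ft_force: [0.8, -0.3, -1.0]
grip_width: 0.0083
gripper_force: 59.1
```

{"name": "jog_arm", "arguments": {"commands": [{"rx": 0, "ry": 0, "rz": 0, "tx": 0, "ty": 0, "tz": 0, "grip": -0.6}, {"rx": 0, "ry": 0, "rz": 0, "tx": 0, "ty": 0, "tz": 0, "grip": -0.5}, {"rx": 0, "ry": 0, "rz": 0, "tx": 0, "ty": 0, "tz": 0, "grip": -0.5}, {"rx": 0, "ry": 0, "rz": 0, "tx": 0, "ty": 0, "tz": 0, "grip": -0.5}, {"rx": 0, "ry": 0, "rz": 0, "tx": 0.2, "ty": -2, "tz": 0.6, "grip": -0.5}, {"rx": 0, "ry": 0, "rz": 0, "tx": 0.6, "ty": -6, "tz": 1.6, "grip": -0.5}, {"rx": 0, "ry": 0, "rz": 0, "tx": 1.0, "ty": -9, "tz": 5, "grip": -0.5}, {"rx": 0, "ry": 0, "rz": 0, "tx": 1, "ty": -12, "tz": 9, "grip": -0.5}, {"rx": 0, "ry": 0, "rz": 0, "tx": 1, "ty": -14, "tz": 13, "grip": -0.5}]}}

```text
clock: 41.95
eef_pos: [0.5197, -0.1506, 0.2346]
orientation: [-179.2, -79.8, 81.3]
ft_force: [0.1, 0.6, -0.5]
grip_width: 0.021
gripper_force: 0.0
```

Run:
```python
from h import *
import pickle
st()
f=grab_frame("scene"); save(f,"s18")
g=pickle.load(open("scene0.pkl","rb")); h8=pickle.load(open("s14.pkl","rb"))
hsv=cv2.cvtColor(f["color"],cv2.COLOR_BGR2HSV)
for r in range(201,240,2): print(r,''.join(("%X"%(hsv[r,c][2]//16))+("." if hsv[r,c][1]<40 else "w") for c in range(270,322,2)))
print("blue/yellow on table?",yel(f,(100,120,80),(125,255,255),roi=(280,230,460,380),mn=6))
# plates & bystanders unchanged since s14?
d=cv2.absdiff(f["color"],h8["color"]).max(2)
n,l,s,c=cv2.connectedComponentsWithStats((d>50).astype(np.uint8))
print([s[i].tolist() for i in range(1,n) if s[i][4]>25])
```

```text
{'clock': 41.95, 'qpos': [24.357, 42.073, 26.392, 92.351, -67.28, 119.019, 56.147], 'eef_pos': [0.52, -0.151, 0.235], 'orientation': [-179.241, -79.82, 81.288], 'ft_force': [0.068, 0.618, -0.508], 'grip_width': 0.021, 'gripper_force': 0.0}
201 CwCwDwFwEw9w6w7w7w7w7w7w7w8w7w6w6w6w6w7w8w7w9.9.9.9.
203 EwFwEwCw7w7w6w5.6.7w7w7w7w8w7w6w7w8w8w7w7w7.9.9.9.9.
205 DwBw8w8w8w7w5w3.6.6.6.7w7wAw8w8w7w6w7.7.7.7.9.9.9.9.
207 9w8w9w8w9w8w3.3.3.8.8.6.6.7w7w7w7.7.7.7.7.7.9.9.9.9.
209 9w9w8w9w8w6.8.4.3.9.A.6.6.6.6.6.6.7.7.7.7.7.9.9.9.9.
211 9w9w8w5w3.7.A.6.4.9.A.7.6.6.6.7.7.7.6.6.7.7.9.8.9.7.
213 7w4w3.3.3.6.A.A.6.A.A.9.7.7.7.7.7.7.7.7.7.7.6.7.7.7.
215 3.3.3.3.9.B.A.A.6.7.A.A.7.7.7.7.7.7.7.7.7.7.7.7.7.6.
217 3.3.9.C.6.6.8.A.8.B.A.A.8.7.7.7.7.6.6.6.6.6.7.7.7.6.
219 9.D.9.4.6.6.A.A.A.5.A.A.A.6.7.6.6.6.6.6.6.6.6.6.6.6.
221 B.6.6.8.C.D.A.A.A.7.9.A.A.CwBw6.6.6.6.6.6.6.6.6.6.6.
223 5.8.B.C.9.5.9.A.A.6.9.A.A.7wEwDw7.6.6.6.6.6.6.6.6.Aw
225 B.C.9.5.6.7.9.A.A.A.9wA.A.9.AwBwFwCw6.6.6.6.9wBwDwDw
227 A.5.5.7.DwDwAw8.A.A.9w8.A.A.9wBwBwDwEw8w6.9wDwDwDwDw
229 5.6.7.7.BwFwDw9.A.A.9w8.A.A.9wBwBwAwBwFwAw8w9wCwDwDw
231 6
[... 497 characters left out ...]
 77, 191, 177, 5324], [102, 83, 60, 39, 306], [98, 92, 16, 14, 51], [347, 111, 37, 34, 70], [45, 114, 25, 40, 148], [444, 163, 14, 6, 41], [427, 165, 32, 14, 129], [340, 172, 16, 7, 46], [328, 177, 18, 21, 199], [0, 181, 11, 16, 37], [347, 186, 36, 20, 190], [44, 198, 21, 6, 36], [0, 205, 22, 15, 57], [287, 207, 8, 15, 50], [48, 215, 37, 56, 243], [465, 214, 28, 11, 53], [0, 220, 21, 32, 142], [98, 220, 11, 12, 31], [290, 223, 8, 10, 39], [0, 253, 20, 21, 56], [387, 273, 18, 8, 58], [419, 277, 17, 10, 42], [404, 279, 24, 12, 123], [0, 280, 14, 32, 133], [426, 287, 14, 11, 83], [368, 312, 30, 21, 187], [477, 317, 14, 8, 57], [150, 328, 25, 13, 61], [321, 354, 11, 8, 27], [93, 393, 28, 7, 40]]
```

Two grey bars rise from the pot mouth (columns about 283 and 291), and no punch is left on the table. I hand in.

```bash
python3 -c "
from h import *
print(ticket.finish_job())"
```

```text
the job is handed in; nothing more can be done
None
```

I handed the job in at about 42 s of the 210 s: all three plates stand in their own bays under the lugs, the tool pot is mouth-up, and both loose punches (yellow and blue) stand in it. I confirmed the plates by picture before starting on the pot, and the pot and punches from camera pixel readings. The powder box, brush and dividers were never handled, but I took no separate final check of them.

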